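Seat a sensor board in a card cage

TASK

Take the tall board with the metal grip bar out of its storage stand and slide it slowly, upright with the bar up, down the two guides of the white card cage until it rests on the connector; feel your way in, do not force it or press it home by hand, and do not let it drop. Then swing both ejector levers inward to their stops so that they push the board fully home, and let go. Leave the other things on the bench where they are.

Things in the scene. Friction and masses are not known exactly. Their poses are not given: they have to be found in the camera images.
- board: Loose circuit board, upright in the stand's front slot, 130 to 210 g. Green plate 5 mm thick (x) x 150 wide (y) x 75 tall; on the middle of its top edge an aluminium grip bar 14 thick (x) x 70 long (y) x 26 tall, 75 to 101 mm above the bottom edge. Origin: middle of the bottom edge, z up. The 40 mm of top edge each side of the bar is free: lever noses press there. Goes in either way round.
- cage: White open card cage, fixed. Origin: middle of its underside, z up; the board goes in from above, its width along the cage's y. Base 130 (x) x 200 (y) x 14 mm; end plates at y = +-94 mm, lever brackets up to 111 mm. Fully home the board's bottom edge is 30 mm above the cage's underside and its plate's top edge at 105 mm, just under the closed lever noses.
- cage_mouth (a point): Nominal middle of the mouths of the two dark U guides, 101 mm up. Guides at y = +-67 to +-85 mm, from 45 mm up; groove 7 mm wide (x), back wall 3.5 mm past the board's edge; a flare from 91 to 101 mm height opens it to 13 mm, with flat 15 mm flanges on both x sides. The pair is clamped by hand up to 6 mm off to either x side, both alike: NOT in any reported pose, find it by eye or feel.
- cage_home (a point): Where the board's origin lies when home (30 mm up). A grey connector in two halves (y = +-50 to +-80 mm) meets the bottom edge 2 to 8 mm above this, unreported, different each time: feel for it. Each half holds 22 N, then sinks and stays. Board and cage must not press over 40 N while both levers are open; go down slowly (0.18 m/s in the guides is too fast); let go only on the connector.
- lever_left (a joint): Grey ejector lever at the cage's +y end, rad: 0 closed (arm upright at its stop), starts 1.0 to 1.25 leaning out, at most 1.3. Arm 60 mm, 16 wide (x), 9 thick; a 21 mm nose at right angles presses the board's top edge down as the arm swings up and in. Stays where left; 5 to 15 N at its end. Follow its arc from outside with closed fingers (a level push locks when it leans far out) or grip the arm.
- lever_right (a joint): The same lever mirrored, at the cage's -y end: 0 closed, starts 1.0 to 1.25 leaning outward. Both open levers are clear of the board's path. Closing one lever can ease the other open a little: press it again if so.
- lever_left_pivot (a point): Pivot of the left lever, an axis along the cage's x, at y = +88 mm, z = 105 mm in the cage frame.
- lever_right_pivot (a point): Pivot of the right lever, at y = -88 mm, z = 105 mm in the cage frame.
- lever_left_tip (a point): Middle of the round bar (12 mm thick, 26 mm long along the cage's x) at the end of the left lever's arm, 60 mm from the pivot.
- lever_right_tip (a point): Middle of the same bar on the right lever.
- stand: Grey plastic storage stand, fixed, base 120 (x) x 180 (y) x 12 mm, origin middle of its underside. Two slots along its y, at x = -30 mm (the board, standing on the base top at 12 mm height, with about 2 mm of play) and x = +30 mm (the short blank); slot ribs rise to 44 mm and stand only near the ends, outside |y| = 54 mm.
- blank: A shorter green blank board without grip bar, 5 x 150 x 48 mm, loose in the stand's rear slot; leave it. Its top is 60 mm above the bench.
- driver: Screwdriver on the bench, bystander.
- parts_tray: White divided tray, 100 x 140 x 30 mm, bystander; origin under its centre.
- mug: White mug, 90 mm tall, bystander.
- mouse: Computer mouse, bystander.
- jar: Small clear jar, 60 mm tall, bystander.
- box_spare: Small cardboard box, 70 x 110 x 45 mm, bystander.
- standoff: Small aluminium cylinder, 18 mm across, 35 mm tall, standing between cage and stand on the far side, bystander.
There are look-alikes about, which are no part of the job. There is more than one size of the cage; the job needs the larger.

How it is judged:
By the outcome, as a careful person would: the job done as asked, in the order asked, and still so for the second after the job is handed in, with the robot touching nothing.
It also fails if it takes over 72 s, if anything falls off the work surface, if the arm or the gripper's body presses on something with over 40 N, if the wrist force passes 120 N, or if a joint passes its speed limit or range.

ROBOT

A 6-joint arm with a two-finger parallel gripper is mounted at the origin on the work surface. World frame = base frame: x ahead of the robot, y to its left, z up, the work surface at z = 0. Lengths are in mm, angles in rad, forces in N, time in s.
With the tool pointing down it reaches from about 400 to 925 mm from the base axis. Payload 12.5 kg.
Tool frame: the origin (TCP) lies midway between the tips of the shut fingers; the grasp point (between the pads) lies 19 mm behind it; y points along the fingers, x is the direction in which the jaws open and shut, and the axes are right-handed (so a half turn about y gives the same grasp; the last joint's range is limited). The gripper opens to 95 mm and grips with 3 to 60 N. Pads are 20 mm wide; open, the fingers measure 119 mm over their backs; the gripper's body (75 mm by 180 mm) begins 59 mm behind the grasp point.
Start: joints at [1.177, 0.491, 1.559, -0, 1.092, -0.106], TCP at [177.385, 599.317, 214.661] pointing down, gripper open.
Joint ranges: [-3.1, 3.1], [-0.84, 2.19], [0.05, 2.79], [-1.13, 4.28], [0.06, 2.93], [-2.69, 2.69]. Speed limits (rad/s): [2.22, 2.22, 2.79, 3.14, 3.14, 3.14].

INTERFACE

Orientations are given as [roll, pitch, yaw] about the fixed x, y, z axes, in that order (R = Rz(yaw) Ry(pitch) Rx(roll)).
In Python, from cell import env, vision, job gives the robot as it stands.
- The arm moves only by the shell command python3 -m crank 'ROWS' [OPENING]. ROWS is JSON, a list of rows, each a list of 6 numbers: the shift along the tool's x, y, z in mm, then the turn, a rotation vector about the tool's x, y, z in degrees. In form: [[x, y, z, rx, ry, rz], ...]. A call has 1 to 5 rows; each row is the pose to reach, as a shift and turn from the pose measured when the call began, along the tool's axes at that moment; what a row does not reach only later rows make up. A row lasts 1/10 s, in which the tool goes at most 50 mm and 8.59 degrees, less where a joint would pass 70% of its speed; a pose out of reach is approached as far as the arm can. A call with a gripper value outside its range is refused whole. OPENING is the opening, from 0 (shut) to 1 (fully open), set as the call begins (- or left out, the last holds). The fingers move at their own pace and stop on an object; the grip force is fixed at half the most. Time passes only in rows, so rows that repeat a pose let the fingers close. It gives the time, the measured TCP pose, the force and the opening at its end, in the units of the state.
- env.state(): the state, without advancing time (a new reading comes with each control period).
- vision.read_camera(name): name is "scene" or "top" or "wrist"; returns (picture, depth): 480x640x3 uint8, blue, green, red; 480x640 float32, mm along the optical axis (not along the pixel's ray), 0 where there is no reading.
- vision.calibration(name): a dict with "vertical_fov" (degrees; the focal length in pixels is half the picture's height over the tangent of half this angle, whatever the lens; pixels are square), "cx", "cy" (the principal point, pixels), "pose" (4x4, takes a point from camera to world coordinates). Camera axes: x right, y down, z forward; pixel columns grow to the right and rows downward; lengths in mm; the calibration is good to about 2 mm. A picture is of the moment at which its call begins: read the wrist's pose just before it. calibration takes no time and is no camera call; for the wrist camera it gives the pose at the moment of the call.
- job.job_done(): hands the job in, once; it reports no verdict.
The state is a dict: "t": time; "joints": joint angles; "qvel": joint speeds; "tau": joint torques, N m; "eef_pos": TCP position; "tcp_rot": TCP orientation; "ft_force": force on the tool from outside, world axes, zero at the start; "moment": the same for the moment, N m; "opening": opening from 0.0 (shut) to 1.0 (fully open).
Only numpy, scipy, OpenCV 4.12 (cv2) and the standard library are available. Lean on these libraries where they do the work, as an engineer would, in place of code of your own. Each camera call takes 0.05 s, during which the arm holds its last target.

## Working session

There is one attempt and no reset: what is moved stays moved. The work goes in short steps, Python scripts to look and compute and a shell command to move; the robot and the scene stay as the last step left them, time stands still between calls to the robot, and variables do not carry over. Pictures are saved under pics/ and viewed, and the job is handed in when it is done.

```bash
ls -la; mkdir -p pics
python3 - <<'E'
from cell import env, vision, job
import cv2,json
print(env.state())
for n in ("scene","top","wrist"):
    c=vision.calibration(n); print(n,c)
    p,d=vision.read_camera(n); cv2.imwrite(f"pics/{n}0.png",p)
    import numpy as np; np.save(f"pics/{n}0.npy",d); json.dump({k:(np.array(v).tolist()) for k,v in c.items()},open(f"pics/{n}0.json","w"))
print(env.state()['t'])
E
```

```text
total 12
drwxr-xr-x  3 agent agent 4096 Dec  6 18:59 .
drwxr-xr-x 23 root  root  4096 Dec  6 18:59 ..
drwxr-xr-x  2 agent agent 4096 Dec  6 18:59 pics
{'t': 0.0, 'joints': array([ 1.17738988e+00,  4.91508455e-01,  1.55946725e+00, -1.00048323e-05,
        1.09171057e+00, -1.05619779e-01]), 'qvel': array([-0.00209414,  0.00080544, -0.00069649,  0.00088274,  0.00252449,
        0.00098131]), 'tau': array([-1.73851845e-05, -6.12646294e+01, -2.58178926e+01,  6.92191673e-02,
        4.83139779e-02, -1.36312378e-04]), 'eef_pos': array([177.28750036, 599.06017645, 214.08737326]), 'tcp_rot': array([-1.57068986e+00,  1.08846839e-03,  1.28301433e+00]), 'ft_force': array([ 0.14691544, -0.06776908, -0.37300928]), 'moment': array([ 0.04449374, -0.00764903,  0.02861015]), 'opening': 0.998809082009557}
scene {'vertical_fov': 44.202129098302386, 'cx': 325.67494301773615, 'cy': 248.6607730982339, 'pose': array([[-8.96764307e-02,  7.92316437e-01, -6.03483887e-01,
         1.34874135e+03],
       [ 9.95854811e-01,  6.20780205e-02, -6.64794368e-02,
         1.05819139e+02],
       [-1.52096654e-02, -6.06
[... 330 characters left out ...]
   [-9.99753163e-01,  1.96056109e-02, -1.04514839e-02,
         7.81147602e+00],
       [ 8.77827960e-03, -8.35683326e-02, -9.96463384e-01,
         1.28964125e+03],
       [ 0.00000000e+00,  0.00000000e+00,  0.00000000e+00,
         1.00000000e+00]])}
wrist {'vertical_fov': 59.35702324199444, 'cx': 319.2700532242384, 'cy': 244.76425391730848, 'pose': array([[ 2.82949297e-01,  9.15496910e-01,  2.86015914e-01,
         9.52796651e+01],
       [ 9.59134792e-01, -2.70194365e-01, -8.39967570e-02,
         6.23794146e+02],
       [ 3.81116774e-04,  2.98094638e-01, -9.54536244e-01,
         3.84380140e+02],
       [ 0.00000000e+00,  0.00000000e+00,  0.00000000e+00,
         1.00000000e+00]])}
0.15
```

View pics/scene0.png

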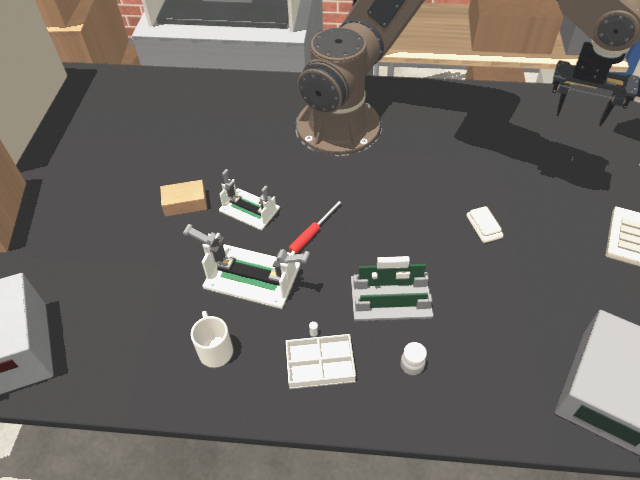

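View pics/top0.png

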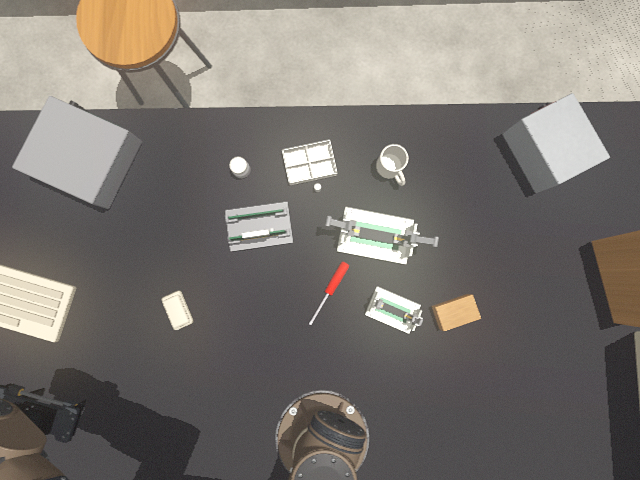

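View pics/wrist0.png

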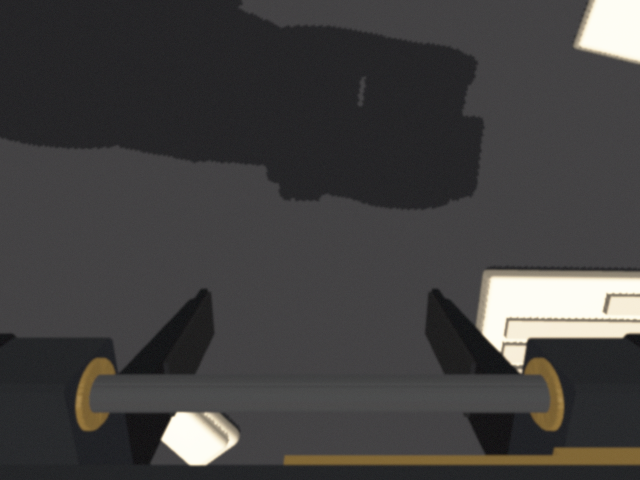

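The top view shows the stand at about (258,227), with the bar at (257,234). The large cage is at (377,236) and the small look-alike at (394,310). Next I'll measure these from the depth data.

```bash
cat > h.py <<'E'
import numpy as np, cv2, json
def load(tag):
    c=json.load(open(f"pics/{tag}.json")); d=np.load(f"pics/{tag}.npy"); p=cv2.imread(f"pics/{tag}.png"); return p,d,c
def cloud(d,c):
    f=240/np.tan(np.radians(c['vertical_fov'])/2); v,u=np.mgrid[0:480,0:640]
    P=np.stack([(u-c['cx'])/f*d,(v-c['cy'])/f*d,d],-1); T=np.array(c['pose'])
    W=P@T[:3,:3].T+T[:3,3]; W[d<=0]=np.nan; return W
def ray(u,v,c,z):
    f=240/np.tan(np.radians(c['vertical_fov'])/2);T=np.array(c['pose'])
    r=T[:3,:3]@np.array([(u-c['cx'])/f,(v-c['cy'])/f,1]); o=T[:3,3]
    return o+r*(z-o[2])/r[2]
def proj(X,c):
    f=240/np.tan(np.radians(c['vertical_fov'])/2);T=np.array(c['pose'])
    q=T[:3,:3].T@(np.array(X)-T[:3,3]); return c['cx']+f*q[0]/q[2], c['cy']+f*q[1]/q[2]
def snap(name,tag):
    from cell import env, vision
    c=vision.calibration(name); p,d=vision.read_camera(name)
    cv2.imwrite(f"pics/{tag}.png",p); np.save(f"pics/{tag}.npy",d)
    json.dump({k:(np.array(v).tolist()) for k,v in c.items()},open(f"pics/{tag}.json","w")); return p,d,c
E
python3 - <<'E'
from h import *
for tag,boxes in (("top0",{"stand":(215,195,300,255),"cage":(325,200,440,270)}),("scene0",{"stand":(345,250,440,325),"cage":(180,220,310,310)})):
    p,d,c=load(tag); W=cloud(d,c)
    for k,(a,b,e,f) in boxes.items():
        S=W[b:f,a:e].reshape(-1,3); 
        for lo,hi in ((-8,5),(8,18),(30,50),(52,66),(80,95),(95,120),(120,180)):
            m=(S[:,2]>lo)&(S[:,2]<hi); 
            if m.sum()>8 and lo>0:
                q=S[m]; r=cv2.minAreaRect(q[:,:2].astype(np.float32)); print(tag,k,lo,hi,m.sum(),q.mean(0).round(),q.min(0).round(),q.max(0).round(),np.round(r[0]),np.round(r[1]),round(r[2],1))
    cv2.imwrite(f"pics/{tag}_z.png",cv2.resize(p[180:280,210:450] if tag=="top0" else p[180:340,150:450],None,fx=2.6,fy=2.6,interpolation=cv2.INTER_CUBIC))
E
```

```text
top0 stand 8 18 1728 [591. 170.  13.] [521.  77.   8.] [662. 265.  18.] [589. 171.] [141. 180.] 6.9
top0 stand 30 50 323 [594. 170.  42.] [543.  84.  30.] [641. 259.  50.] [592. 171.] [ 80. 170.] 6.9
top0 stand 52 66 144 [614. 171.  59.] [552.  94.  52.] [633. 248.  66.] [592. 170.] [ 66. 148.] 7.5
top0 stand 80 95 65 [562. 166.  87.] [551.  95.  80.] [573. 241.  94.] [561. 168.] [ 12. 148.] 8.9
top0 stand 95 120 167 [562. 167. 112.] [551. 133.  95.] [573. 235. 119.] [560. 184.] [ 15. 102.] 6.9
top0 cage 8 18 2041 [ 556. -162.   14.] [ 465. -270.    8.] [642. -49.  18.] [ 548. -161.] [212. 181.] 86.1
top0 cage 30 50 165 [ 552. -181.   38.] [ 468. -259.   30.] [613. -57.  50.] [ 527. -153.] [192. 144.] 80.8
top0 cage 52 66 31 [ 545. -213.   59.] [ 497. -260.   53.] [622. -60.  65.] [ 559. -159.] [190.  87.] 77.8
top0 cage 80 95 119 [ 556. -168.   85.] [ 495. -265.   80.] [620. -58.  95.] [ 559. -159.] [199.  88.] 78.0
top0 cage 95 120 310 [ 555. -170.  107.] [ 519. -273.   95.] [599. -52. 120.] [ 557. -164.] [226.  44.] 78.1
top0 cage 120 180 334 [ 559. -162.  130.] [ 518. -307.  120.
[... 521 characters left out ...]
 203. 118.] [564. 168.] [20. 70.] 7.3
scene0 cage 8 18 2425 [ 565. -165.   13.] [ 390. -286.    8.] [645. -35.  18.] [ 510. -159.] [219. 236.] 78.2
scene0 cage 30 50 382 [ 567. -169.   38.] [ 441. -266.   30.] [625. -50.  50.] [ 515. -151.] [196. 186.] 77.9
scene0 cage 52 66 164 [ 575. -168.   59.] [ 535. -264.   52.] [626. -59.  66.] [ 567. -159.] [198.  81.] 77.6
scene0 cage 80 95 202 [ 567. -179.   86.] [ 497. -264.   80.] [624. -58.  95.] [ 562. -161.] [204.  90.] 77.3
scene0 cage 95 120 461 [ 562. -172.  107.] [ 520. -285.   95.] [603. -48. 120.] [ 559. -165.] [242.  46.] 77.7
scene0 cage 120 180 383 [ 563. -158.  129.] [ 519. -308.  120.] [604. -16. 144.] [ 560. -161.] [294.  28.] 77.7
```

View pics/top0_z.png

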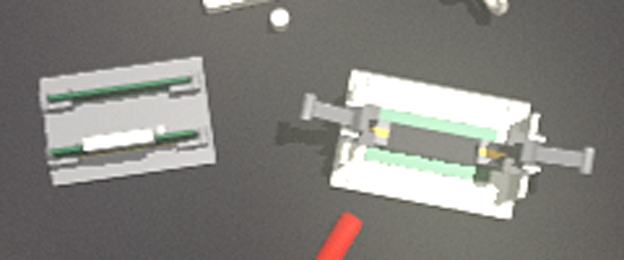

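View pics/scene0_z.png

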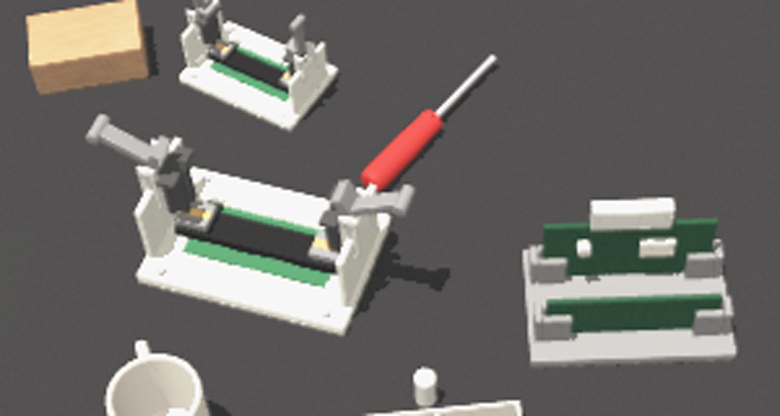

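```bash
cat >> h.py <<'E'
from scipy.spatial.transform import Rotation as Ro
def pose():
    from cell import env
    s=env.state(); return s,np.array(s['eef_pos']),Ro.from_euler('xyz',s['tcp_rot'])
def Rdown(yawdeg): return Ro.from_euler('xyz',[-90,0,yawdeg],degrees=True)
def rel(pos,R):
    s,p,R0=pose(); return R0.inv().apply(np.array(pos)-p).round(1),(R0.inv()*R).as_rotvec(degrees=True).round(2)
def st():
    s,p,R0=pose(); print("t%.2f"%s['t'],p.round(1),np.degrees(s['tcp_rot']).round(2),"F",s['ft_force'].round(1),"M",s['moment'].round(2),"op %.3f"%s['opening'])
E
python3 -c "
from h import *
print(rel([564,168,240],Rdown(7)))"
```

```text
(array([-303.7,  -25.6, -493.1]), array([ 2.000e-02,  6.651e+01, -4.000e-02]))
```

```bash
python3 -m crank '[[-300,-26,-490,0,66.5,0],[-300,-26,-490,0,66.5,0],[-300,-26,-490,0,66.5,0],[-300,-26,-490,0,66.5,0],[-300,-26,-490,0,66.5,0]]' 0.5
python3 -c "
from h import *
print(rel([564,168,240],Rdown(7)))"
```

```text
t: 0.65
eef_pos: [345.5, 412.1, 225.9]
tcp_rot: [-1.571, 0.0, 0.527]
ft_force: [1.4, 0.9, -0.2]
opening: 0.639
(array([  66. ,  -14. , -320.9]), array([ 3.00e-02,  2.32e+01, -2.00e-02]))
```

```bash
python3 -m crank '[[66,-14,-321,0,23.2,0],[66,-14,-321,0,23.2,0],[66,-14,-321,0,23.2,0],[66,-14,-321,0,23.2,0],[66,-14,-321,0,23.2,0]]'
python3 -c "
from h import *
print(rel([564,168,240],Rdown(7)))"
```

```text
t: 1.15
eef_pos: [511.9, 225.6, 236.6]
tcp_rot: [-1.571, 0.0, 0.122]
ft_force: [1.2, 1.2, 0.1]
opening: 0.498
(array([ 44.7,  -3.3, -63.5]), array([ 0.03, -0.01, -0.02]))
```

```bash
python3 -m crank '[[44.7,-3.3,-63.5,0,0,0],[44.7,-3.3,-63.5,0,0,0],[44.7,-3.3,-63.5,0,0,0],[44.7,-3.3,-63.5,0,0,0]]'
python3 -c "
from h import *
st(); snap('wrist','w1'); st()"
```

```text
t: 1.55
eef_pos: [563.8, 167.7, 239.5]
tcp_rot: [-1.571, 0.001, 0.121]
ft_force: [-0.8, 1.0, -0.6]
opening: 0.498
t1.55 [563.8 167.7 239.5] [-9.002e+01  8.000e-02  6.910e+00] F [-0.8  1.  -0.6] M [-0.11  0.05  0.01] op 0.498
t1.60 [563.4 168.4 239.7] [-9.002e+01  7.000e-02  6.980e+00] F [0.5 0.4 0.3] M [-0.09  0.05 -0.04] op 0.497
```

View pics/w1.png

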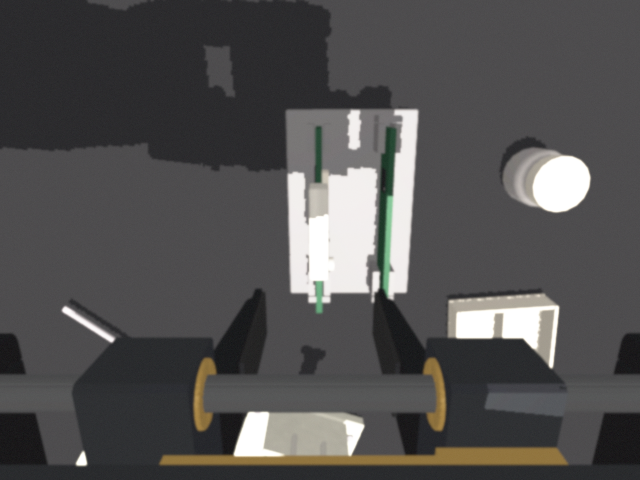

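The wrist view shows the bar centred at about (319,232), between the fingers, with the board's long axis running vertically. The blank is at (388,210).

Run:
```python
from h import *
for tag in("w1","scene0","top0"):
    p,d,c=load(tag); W=cloud(d,c)
    m=(W[...,2]>105)&(W[...,2]<120)&(np.hypot(W[...,0]-565,W[...,1]-168)<50)
    q=W[m]; print(tag,m.sum(),q.mean(0),np.median(q[:,2]),cv2.minAreaRect(q[:,:2].astype(np.float32)))
    m2=(W[...,2]>70)&(W[...,2]<105)&(np.hypot(W[...,0]-565,W[...,1]-168)<90); q=W[m2]; print(m2.sum(), cv2.minAreaRect(q[:,:2].astype(np.float32)))
p,d,c=load("w1"); W=cloud(d,c)
m=(W[...,2]>105)&(W[...,2]<120)&(np.hypot(W[...,0]-565,W[...,1]-168)<50)
vs,us=np.nonzero(m); print(cv2.minAreaRect(np.c_[us,vs].astype(np.float32)))
# row-wise mid
for v in range(190,280,15):
    u=us[vs==v]; print(v,u.min(),u.max(),ray((u.min()+u.max())/2,v,c,113)[:2].round(1), ray(u.max(),v,c,113)[:2].round(1)) if len(u) else 0
```

```text
w1 1777 [562.35741786 170.02857901 112.81887554] 112.91077398357305 ((562.5611572265625, 167.7760467529297), (13.991976737976074, 70.1959228515625), 7.341814041137695)
606 ((563.9847412109375, 167.90533447265625), (13.91756534576416, 150.0584259033203), 9.525225639343262)
scene0 213 [565.13723068 168.56459978 111.04711646] 111.44170350839318 ((563.4407348632812, 168.26695251464844), (19.786745071411133, 70.31743621826172), 7.267339706420898)
435 ((566.5841674804688, 169.0206298828125), (16.247886657714844, 149.67066955566406), 6.174415588378906)
top0 151 [562.18880886 167.79587084 113.35118762] 113.27302708633124 ((562.3577270507812, 168.19683837890625), (14.32436752319336, 69.74462890625), 6.53201961517334)
93 ((560.8103637695312, 167.57028198242188), (13.70755386352539, 147.82601928710938), 9.219778060913086)
((318.5, 232.5), (93.0, 19.0), 90.0)
190 309 328 [558.5 201. ] [565.2 201.8]
205 309 328 [559.8 190.2] [566.6 191. ]
220 309 328 [561.1 179.2] [568.  180.1]
235 310 328 [562.9 168.1] [569.4 168.9]
250 310 328 [564.3 156.6] [570.9 157.4]
265 310 327 [565.3 144.8] [571.7 145.6]
```

```bash
python3 -c "
from h import *
print(rel([562.6,168,81],Rdown(7)))"
```

```text
(array([ -0.6, 158.7,  -0.2]), array([ 0.02, -0.02, -0.07]))
```

```bash
python3 -m crank '[[-0.6,40,0,0,0,0],[-0.6,80,0,0,0,0],[-0.6,115,0,0,0,0],[-0.6,140,0,0,0,0],[-0.6,158.7,0,0,0,0]]'; python3 -m crank '[[0,0,0,0,0,0]]'
python3 -c "
from h import *
st();print(rel([562.6,168,81],Rdown(7)))"
```

```text
t: 2.1
eef_pos: [561.1, 169.6, 79.4]
tcp_rot: [-1.571, 0.003, 0.124]
ft_force: [1.0, 0.1, -1.1]
opening: 0.498
t: 2.2
eef_pos: [559.2, 170.6, 77.4]
tcp_rot: [-1.571, 0.007, 0.125]
ft_force: [-0.2, 0.3, 0.8]
opening: 0.497
t2.20 [559.2 170.6  77.4] [-90.03   0.4    7.19] F [-0.2  0.3  0.8] M [-0.15  0.06 -0.01] op 0.497
(array([ 3. , -3.6, -3. ]), array([ 0.03,  0.19, -0.4 ]))
```

```bash
python3 -m crank '[[3,-3.6,-3,0,0.2,-0.4],[3,-3.6,-3,0,0.2,-0.4]]'
python3 -c "
from h import *
st();print(rel([562.6,168,81],Rdown(7)))"
```

```text
t: 2.4
eef_pos: [563.1, 168.6, 82.5]
tcp_rot: [-1.571, -0.002, 0.123]
ft_force: [-0.3, -0.2, 0.2]
opening: 0.5
t2.40 [563.1 168.6  82.5] [-90.03  -0.13   7.03] F [-0.3 -0.2  0.2] M [-0.11 -0.02 -0.02] op 0.500
(array([-0.6,  1.5, -0.5]), array([0.03, 0.03, 0.13]))
```

Close on the bar.

```bash
python3 -m crank '[[-0.6,1,-0.5,0,0,0.13],[-0.6,1,-0.5,0,0,0.13],[-0.6,1,-0.5,0,0,0.13],[-0.6,1,-0.5,0,0,0.13],[-0.6,1,-0.5,0,0,0.13]]' 0
python3 -c "
from h import *
st();print(rel([562.6,168,81],Rdown(7)))"
```

```text
t: 2.9
eef_pos: [562.6, 168.0, 81.6]
tcp_rot: [-1.571, -0.0, 0.123]
ft_force: [1.2, 0.1, 0.0]
opening: 0.146
t2.90 [562.6 168.   81.6] [-90.03  -0.     7.03] F [1.2 0.1 0. ] M [-0.06 -0.17  0.  ] op 0.146
(array([0. , 0.6, 0. ]), array([0.03, 0.03, 0.  ]))
```

```bash
python3 -m crank '[[0,-10,0,0,0,0],[0,-30,0,0,0,0],[0,-60,0,0,0,0],[0,-100,0,0,0,0],[0,-140,0,0,0,0]]'
python3 -c "
from h import *
st();print(rel([583,-217,310],Rdown(-12)))"
```

```text
t: 3.4
eef_pos: [562.1, 167.9, 223.3]
tcp_rot: [-1.571, 0.001, 0.123]
ft_force: [1.1, 0.0, -3.0]
opening: 0.145
t3.40 [562.1 167.9 223.3] [-9.003e+01  4.000e-02  7.020e+00] F [ 1.1  0.  -3. ] M [-0.07 -0.    0.03] op 0.145
(array([ -26.4,  -86.4, -384.6]), array([ 0.04, 19.02, -0.04]))
```

```bash
python3 -m crank '[[-1,-30,-15,0,1,0],[-4,-60,-50,0,4,0],[-7,-86,-90,0,7,0],[-10,-86,-130,0,10,0],[-13,-86,-170,0,13,0]]'
python3 -c "
from h import *
st();print(rel([583,-217,310],Rdown(-12)))"
```

```text
t: 3.9
eef_pos: [569.7, -3.8, 310.9]
tcp_rot: [-1.571, -0.001, -0.106]
ft_force: [0.2, 0.4, -2.0]
opening: 0.146
t3.90 [569.7  -3.8 310.9] [-9.004e+01 -6.000e-02 -6.080e+00] F [ 0.2  0.4 -2. ] M [-0.09  0.02  0.03] op 0.146
(array([  35.8,    1.1, -210.6]), array([0.04, 5.92, 0.06]))
```

```bash
python3 -m crank '[[7,1,-45,0,2,0],[15,1,-95,0,4,0],[24,1,-145,0,5.9,0],[33,1,-190,0,5.9,0],[35.8,1,-210.6,0,5.9,0]]'; python3 -m crank '[[0,0,0,0,0,0],[0,0,0,0,0,0]]'
python3 -c "
from h import *
st();snap('wrist','w2')"
```

```text
t: 4.4
eef_pos: [582.5, -220.7, 310.2]
tcp_rot: [-1.572, -0.001, -0.212]
ft_force: [0.1, 1.5, -2.2]
opening: 0.144
t: 4.6
eef_pos: [582.1, -220.9, 310.2]
tcp_rot: [-1.572, -0.0, -0.213]
ft_force: [-0.4, 1.2, -2.2]
opening: 0.148
t4.60 [ 582.1 -220.9  310.2] [-9.004e+01 -1.000e-02 -1.221e+01] F [-0.4  1.2 -2.2] M [-0.12  0.06  0.  ] op 0.148
```

View pics/w2.png

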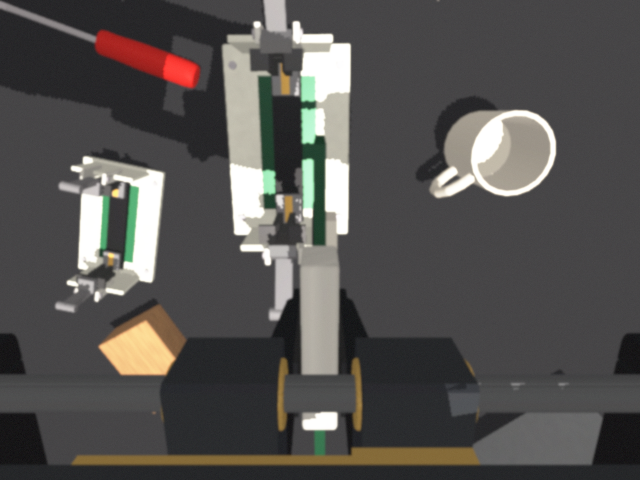

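The cage spans (225-350, 30-245). The left lever is at the top of the picture and the right lever runs down to (283,310). The board's plate is seen edge-on at (319,190). I'll zoom in on the guides.

Run:
```python
from h import *
p,d,c=load("w2")
a=cv2.resize(p[20:130,220:360],None,fx=5,fy=5,interpolation=cv2.INTER_CUBIC); b=cv2.resize(p[160:270,220:360],None,fx=5,fy=5,interpolation=cv2.INTER_CUBIC)
cv2.imwrite("pics/w2a.png",a);cv2.imwrite("pics/w2b.png",b)
W=cloud(d,c)
np.set_printoptions(linewidth=250)
for v in (60,65,70,75,80,85,90,185,190,195,200,205,210,215,220,225): print(v,' '.join('%d:%.0f'%(u,W[v,u,2]) for u in range(264,312,2)))
```

```text
60 264:102 266:102 268:102 270:97 272:94 274:83 276:67 278:66 280:66 282:94 284:101 286:102 288:101 290:101 292:102 294:101 296:102 298:101 300:101 302:102 304:15 306:15 308:14 310:14
65 264:103 266:100 268:101 270:97 272:95 274:84 276:68 278:48 280:37 282:92 284:100 286:102 288:102 290:101 292:101 294:100 296:102 298:102 300:101 302:102 304:14 306:13 308:14 310:14
70 264:102 266:101 268:101 270:98 272:95 274:87 276:70 278:48 280:39 282:91 284:101 286:101 288:101 290:101 292:100 294:100 296:100 298:99 300:99 302:99 304:13 306:15 308:15 310:16
75 264:16 266:15 268:16 270:15 272:53 274:54 276:52 278:51 280:37 282:38 284:37 286:51 288:52 290:50 292:45 294:37 296:37 298:37 300:26 302:16 304:15 306:14 308:14 310:14
80 264:15 266:16 268:16 270:15 272:39 274:37 276:38 278:36 280:38 282:40 284:40 286:40 288:36 290:37 292:38 294:38 296:37 298:38 300:25 302:16 304:14 306:14 308:15 310:16
85 264:15 266:15 268:15 270:16 272:39 274:38 276:38 278:38 280:39 282:38 284:37 286:38 288:38 290:38 292:38 294:39 296:38 298:37 300:25 302:14 304:15 306:14 308:16 310:13
90 264:17 266:15 268:16 270:14 272:26 
[... 993 characters left out ...]

210 264:14 266:14 268:15 270:15 272:14 274:15 276:25 278:39 280:38 282:38 284:38 286:39 288:38 290:38 292:38 294:39 296:38 298:37 300:37 302:25 304:14 306:13 308:13 310:13
215 264:14 266:13 268:15 270:13 272:13 274:13 276:59 278:59 280:60 282:55 284:37 286:39 288:38 290:59 292:59 294:59 296:37 298:38 300:37 302:25 304:13 306:13 308:13 310:14
220 264:13 266:13 268:14 270:13 272:14 274:80 276:82 278:81 280:79 282:58 284:37 286:39 288:81 290:80 292:81 294:68 296:38 298:38 300:39 302:25 304:14 306:14 308:14 310:13
225 264:100 266:99 268:100 270:99 272:100 274:101 276:97 278:94 280:81 282:59 284:57 286:57 288:99 290:100 292:100 294:100 296:101 298:101 300:101 302:101 304:101 306:14 308:15 310:13
```

View pics/w2a.png

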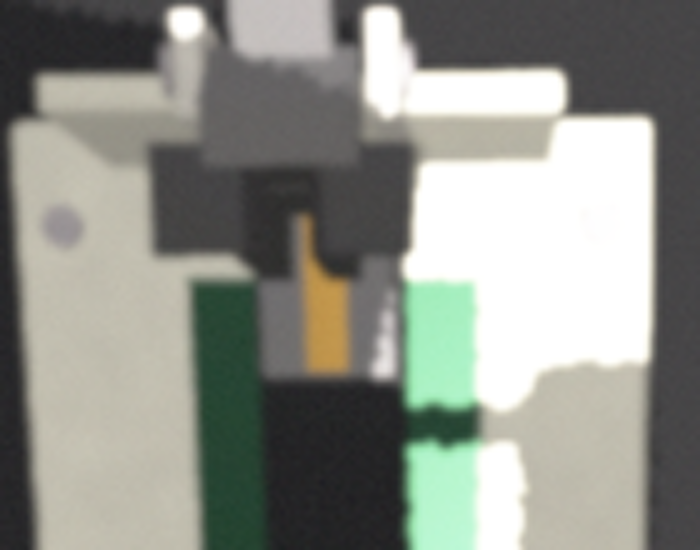

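View pics/w2b.png

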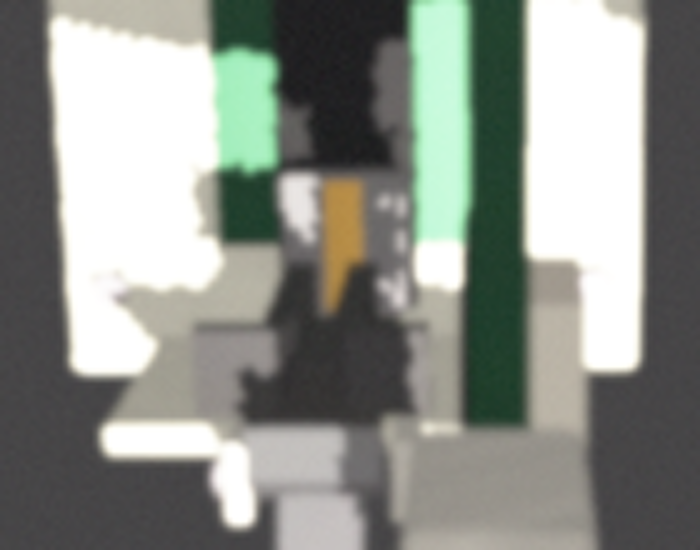

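Run:
```python
from h import *
p,d,c=load("w2")
C=[ray(u,v,c,14) for u,v in((222.4,44),(351,43.6),(348,234.2),(235,234.6))]
C=np.array(C)[:,:2]; print(C.round(1), [np.linalg.norm(C[i]-C[i-1]).round(1) for i in range(4)])
ctr=C.mean(0); 
ya=(C[0]+C[1]-C[2]-C[3]); ya/=np.linalg.norm(ya); xa=C[1]+C[2]-C[0]-C[3]; xa/=np.linalg.norm(xa)
print(ctr,"yaw from y",np.degrees(np.arctan2(-ya[0],ya[1])),"from x",np.degrees(np.arctan2(xa[1],xa[0])))
yaw=np.arctan2(-ya[0],ya[1]); 
R=np.array([[np.cos(yaw),-np.sin(yaw)],[np.sin(yaw),np.cos(yaw)]])
def loc(X): return (R.T@(np.array(X)[:2]-ctr)).round(1)
for n,u,v in (("L flange l",250.2,60),("L flange r",302.4,60),("L mouth l",268.8,60),("L mouth r",283.3,60),("L front edge",276,71),("L back",276,49),("R flange l",259,232),("R flange r",305.3,232),("R front",262,225)):
    print(n,loc(ray(u,v,c,101)))
for n,u,v in (("gold L l",281,90),("gold L r",290,90),("gold R l",284.6,202),("gold R r",292.6,202)): print(n,loc(ray(u,v,c,38)))
W=cloud(d,c)
# depth-based flange edges
for v in (52,56,60,64,68): 
    m=[u for u in range(240,315) if 96<W[v,u,2]<106]; print(v,loc(W[v,m[0]]),loc(W[v,m[-1]]))
for v in (225,228,232,236):
    m=[u for u in range(245,315) if 96<W[v,u,2]<106]; print(v,m[0],m[-1],loc(W[v,m[0]]),loc(W[v,m[-1]]))
# held board: top edge / plate
m=(W[...,2]>180)&(W[...,2]<330)
for v in range(130,246,15):
    us=[u for u in range(300,340) if W[v,u,2]>150]; print(v,us[:1],us[-1:],W[v,us[len(us)//2]].round(1) if us else'')
```

```text
[[ 517.7  -51.4]
 [ 644.8  -78.4]
 [ 603.6 -274.1]
 [ 476.3 -247.2]] [np.float64(200.2), np.float64(129.9), np.float64(200.0), np.float64(130.1)]
[ 560.61569398 -162.76574029] yaw from y -11.89372774235658 from x -11.96845731236786
L flange l [-24.5  75.4]
L flange r [18.8 75.2]
L mouth l [-9.1 75.3]
L mouth r [ 2.9 75.3]
L front edge [-3.4 66.8]
L back [-2.8 83.7]
R flange l [-24.2 -72.8]
R flange r [ 19.1 -73. ]
R front [-21.1 -66. ]
gold L l [-5.1 55. ]
gold L r [ 3.8 55. ]
gold R l [ -4.8 -57.2]
gold R r [  3.7 -57.3]
52 [-24.3  81.4] [18.6 81.2]
56 [-24.4  78.4] [18.5 78.3]
60 [-24.6  75.4] [18.5 75.1]
64 [-24.9  72.4] [18.4 72.2]
68 [-24.3  69.3] [18.4 68.9]
225 259 305 [-24.  -66.1] [ 18.9 -66.1]
228 259 305 [-24.  -68.8] [ 18.9 -68.9]
232 259 305 [-24.3 -73. ] [ 18.7 -73.3]
236 259 305 [-24.4 -76.7] [ 18.7 -77. ]
130 [] [] 
145 [313] [326] [ 597.2 -148.6  315.8]
160 [314] [325] [ 596.  -154.1  315.9]
175 [314] [325] [ 594.8 -159.7  316.1]
190 [314] [325] [ 593.5 -165.5  316. ]
205 [313] [325] [ 591.9 -171.3  315.8]
220 [312] [337] [ 592.9 -178.   315. ]
235 [312] [337] [ 591.6 -184.2  314.8]
```

```bash
cat >> h.py <<'E'
CTR=np.array([560.6,-162.8]); YAW=-11.93
_y=np.radians(YAW); CR=np.array([[np.cos(_y),-np.sin(_y)],[np.sin(_y),np.cos(_y)]])
def loc(X): return (CR.T@(np.array(X)[:2]-CTR)).round(1)
def wor(x,y): return CTR+CR@np.array([x,y])
E
python3 - <<'E'
from h import *
p,d,c=load("w2");W=cloud(d,c)
print("tcp",loc([582.1,-220.9]))
for v in range(128,145): print(v,W[v,319].round(1),p[v,319],d[v,319])
for v in range(238,256,2): print(v,W[v,319].round(1),loc(W[v,319]),p[v,319])
for v in (245,250,255,260): 
    us=[u for u in range(280,360) if W[v,u,2]>325]; print(v,us[0],us[-1],loc(ray((us[0]+us[-1])/2,v,c,341)))
E
```

```text
tcp [ 33.  -52.4]
128 [ 595.9 -151.9   14.6] [255 255 255] 449.07925
129 [ 595.6 -152.9   14.2] [255 255 255] 449.77158
130 [ 595.4 -153.9   13.2] [255 255 255] 451.12708
131 [ 595.2 -154.9   13.8] [255 255 255] 450.8247
132 [ 595.  -155.9   14.6] [255 255 255] 450.35898
133 [ 594.8 -156.9   14.6] [254 255 255] 450.69092
134 [ 594.5 -157.9   13.7] [243 250 251] 451.81174
135 [ 596.9 -148.   250.6] [170 188 185] 222.61731
136 [ 596.9 -148.1  259.1] [84 99 88] 214.51831
137 [ 596.9 -148.   268.9] [45 60 38] 205.18423
138 [ 596.9 -148.   278.5] [38 54 26] 196.03249
139 [ 596.9 -148.1  285.6] [39 55 29] 189.30344
140 [ 596.9 -148.   293.4] [38 54 27] 181.81033
141 [ 596.9 -148.   300. ] [38 54 24] 175.46709
142 [ 596.9 -148.1  305.6] [39 57 28] 170.1523
143 [ 596.9 -148.1  311.1] [40 56 30] 164.98825
144 [ 596.9 -148.2  315.8] [45 58 32] 160.51091
238 [ 589.  -184.6  316.3] [ 32.3 -15.4] [43 62 33]
240 [ 588.9 -185.2  316.9] [ 32.3 -16.1] [43 60 29]
242 [nan nan nan] [nan nan] [41 58 29]
244 [ 588.4 -187.4  315. ] [ 32.3 -18.4] [61 76 56]
246 [ 588.5 -187.   319.1] [ 32.3 -17.9] [119 128 127]
248 [ 588.5 -187.1  321.4] [ 32.3 -18. ] [137 144 148]
250 [ 588.4 -187.3  323.3] [ 32.3 -18.3] [140 148 152]
252 [ 588.4 -187.3  325.9] [ 32.3 -18.2] [138 145 148]
254 [nan nan nan] [nan nan] [139 147 150]Traceback (most recent call last):
  File "<stdin>", line 7, in <module>
IndexError: list index out of range
```

```bash
python3 -c "
from h import *
print(rel([*wor(-2.2,.7),215],Rdown(YAW)))"
```

```text
(array([-35.5,  95.3,  52.2]), array([ 0.04, -0.21,  0.02]))
```

```bash
python3 -m crank '[[-12,0,18,0,-0.2,0],[-24,20,36,0,-0.2,0],[-35.5,50,52.2,0,-0.2,0],[-35.5,80,52.2,0,-0.2,0],[-35.5,95.3,52.2,0,-0.2,0]]'; python3 -m crank '[[0,0,0,0,0,0]]'
python3 -c "
from h import *
st();print(rel([*wor(-2.2,.7),178],Rdown(YAW))); snap('wrist','w3'); snap('scene','s3')
p=cv2.imread('pics/w3.png'); cv2.imwrite('pics/w3z.png',cv2.resize(p[60:300,240:400],None,fx=2.5,fy=2.5,interpolation=cv2.INTER_CUBIC))
p=cv2.imread('pics/s3.png'); cv2.imwrite('pics/s3z.png',cv2.resize(p[130:330,140:340],None,fx=3,fy=3,interpolation=cv2.INTER_CUBIC))"
```

```text
t: 5.15
eef_pos: [557.7, -159.0, 213.5]
tcp_rot: [-1.571, 0.002, -0.206]
ft_force: [-0.0, -0.3, -1.7]
opening: 0.143
t: 5.25
eef_pos: [556.9, -157.2, 212.2]
tcp_rot: [-1.57, 0.005, -0.204]
ft_force: [-0.5, 1.2, -1.4]
opening: 0.147
t5.25 [ 556.9 -157.2  212.2] [-89.97   0.26 -11.69] F [-0.5  1.2 -1.4] M [-0.08  0.02  0.05] op 0.147
(array([ 2.7, 34.2, -4. ]), array([-0.03,  0.24, -0.26]))
```

View pics/w3z.png

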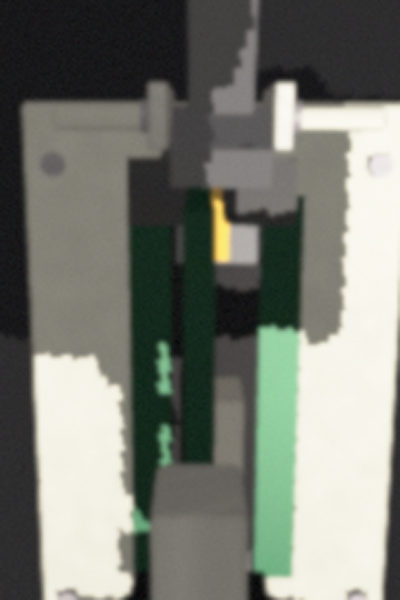

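View pics/s3z.png

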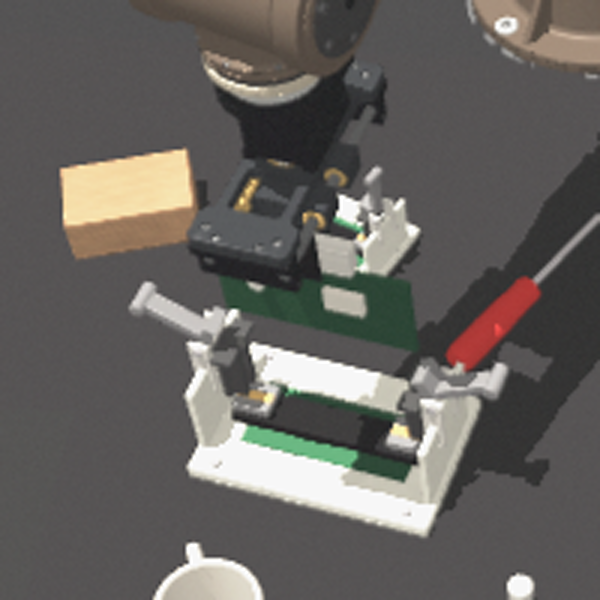

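```bash
python3 -m crank '[[2.7,12,-4,0,0.24,-0.26],[2.7,24,-4,0,0.24,-0.26],[2.7,31,-4,0,0.24,-0.26],[2.7,34,-4,0,0.24,-0.26]]'
python3 -c "
from h import *
st();print(rel([*wor(-2.2,.7),178],Rdown(YAW)))"
```

```text
t: 5.75
eef_pos: [559.2, -162.3, 179.1]
tcp_rot: [-1.571, -0.002, -0.209]
ft_force: [0.2, 0.6, -3.1]
opening: 0.144
t5.75 [ 559.2 -162.3  179.1] [-89.98  -0.09 -11.96] F [ 0.2  0.6 -3.1] M [-0.1   0.04  0.02] op 0.144
(array([-0.8,  1.1,  0.5]), array([-0.02, -0.03,  0.09]))
```

```bash
python3 -m crank '[[-0.8,2,0.5,0,0,0.1],[-0.8,4,0.5,0,0,0.1],[-0.8,6,0.5,0,0,0.1],[-0.8,8,0.5,0,0,0.1]]'
python3 -c "
from h import *
st();print(rel([*wor(-2.2,.7),160],Rdown(YAW)));snap('wrist','w4')
p=cv2.imread('pics/w4.png'); cv2.imwrite('pics/w4z.png',cv2.resize(p[60:260,250:390],None,fx=3,fy=3,interpolation=cv2.INTER_CUBIC))"
```

```text
t: 6.15
eef_pos: [558.7, -161.7, 171.1]
tcp_rot: [-1.571, -0.0, -0.209]
ft_force: [-0.5, -0.4, -1.4]
opening: 0.148
t6.15 [ 558.7 -161.7  171.1] [-8.999e+01 -1.000e-02 -1.196e+01] F [-0.5 -0.4 -1.4] M [-0.04  0.05 -0.  ] op 0.148
(array([-0.1, 11.1,  0. ]), array([-0.01, -0.03,  0.01]))
```

View pics/w4z.png

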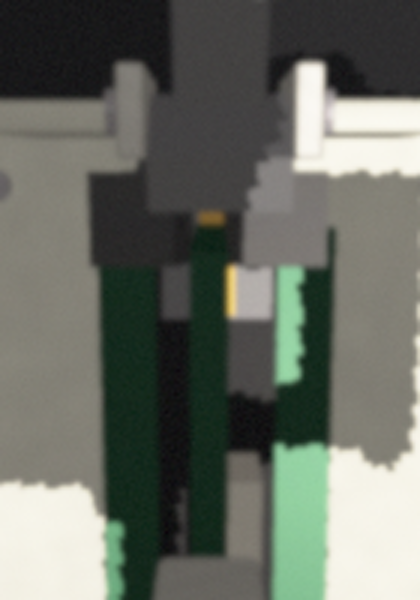

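The board edge (centre about 209 in the crop) sits in the middle of the flange span (90–328, centre 209). I'll feel my way down from here.

```bash
python3 -m crank '[[-0.1,3,0,0,0,0],[-0.1,6,0,0,0,0],[-0.1,9,0,0,0,0],[-0.1,11,0,0,0,0]]'
python3 -c "
from h import *
st();print(rel([*wor(-2.2,.7),150],Rdown(YAW)))"
```

```text
t: 6.6
eef_pos: [558.3, -161.6, 159.5]
tcp_rot: [-1.57, 0.001, -0.209]
ft_force: [0.5, -0.3, -2.6]
opening: 0.141
t6.60 [ 558.3 -161.6  159.5] [-8.998e+01  3.000e-02 -1.196e+01] F [ 0.5 -0.3 -2.6] M [-0.13  0.03  0.05] op 0.141
(array([ 0.3,  9.5, -0.1]), array([-0.02, -0.03, -0.03]))
```

No contact force. Continuing down.

```bash
python3 -m crank '[[0.2,3,0,0,0,0],[0.2,6,0,0,0,0],[0.2,9.5,0,0,0,0]]'
python3 -c "
from h import *
st();print(rel([*wor(-2.2,.7),138],Rdown(YAW)))"
```

```text
t: 6.9
eef_pos: [558.5, -161.6, 149.7]
tcp_rot: [-1.57, 0.001, -0.209]
ft_force: [-0.9, 0.3, -2.1]
opening: 0.141
t6.90 [ 558.5 -161.6  149.7] [-8.998e+01  3.000e-02 -1.196e+01] F [-0.9  0.3 -2.1] M [-0.06  0.07  0.  ] op 0.141
(array([ 0.1, 11.7, -0. ]), array([-0.02, -0.03, -0.03]))
```

```bash
python3 -m crank '[[0.2,4,0,0,0,0],[0.2,8,0,0,0,0],[0.2,11.5,0,0,0,0]]'
python3 -c "
from h import *
st();print(rel([*wor(-2.2,.7),120],Rdown(YAW)))"
```

```text
t: 7.2
eef_pos: [558.7, -161.6, 137.7]
tcp_rot: [-1.57, 0.001, -0.209]
ft_force: [0.3, -0.1, -1.2]
opening: 0.148
t7.20 [ 558.7 -161.6  137.7] [-8.998e+01  5.000e-02 -1.195e+01] F [ 0.3 -0.1 -1.2] M [-0.06  0.1   0.  ] op 0.148
(array([-0.1, 17.7, -0.1]), array([-0.02, -0.02, -0.05]))
```

```bash
python3 -m crank '[[0,5,0,0,0,0],[0,10,0,0,0,0],[0,15,0,0,0,0],[0,20,0,0,0,0],[0,24,0,0,0,0]]'
python3 -c "
from h import *
st();print(rel([*wor(-2.2,.7),108],Rdown(YAW)))"
```

```text
t: 7.7
eef_pos: [558.7, -161.6, 113.2]
tcp_rot: [-1.57, 0.001, -0.209]
ft_force: [-0.4, -0.8, -2.6]
opening: 0.144
t7.70 [ 558.7 -161.6  113.2] [-8.997e+01  6.000e-02 -1.196e+01] F [-0.4 -0.8 -2.6] M [-0.09  0.12 -0.04] op 0.144
(array([-0. ,  5.2, -0.1]), array([-0.03, -0.03, -0.06]))
```

```bash
for i in 1; do python3 -m crank '[[0,1,0,0,0,0],[0,2,0,0,0,0],[0,3,0,0,0,0],[0,4,0,0,0,0]]'; done
```

```text
t: 8.1
eef_pos: [558.7, -161.6, 109.3]
tcp_rot: [-1.57, 0.001, -0.209]
ft_force: [-0.0, -0.1, -1.5]
opening: 0.148
```

```bash
python3 -m crank '[[0,0.7,0,0,0,0],[0,1.5,0,0,0,0]]'
```

```text
t: 8.3
eef_pos: [558.8, -161.6, 107.9]
tcp_rot: [-1.57, 0.0, -0.209]
ft_force: [-0.4, 0.1, -2.3]
opening: 0.145
```

```bash
python3 -m crank '[[0,0.7,0,0,0,0],[0,1.5,0,0,0,0]]'
```

```text
t: 8.5
eef_pos: [559.0, -161.7, 107.4]
tcp_rot: [-1.571, -0.0, -0.209]
ft_force: [-3.7, 3.0, 17.3]
opening: 0.144
```

```bash
python3 -m crank '[[0,0,0,0,0,0],[0,0,0,0,0,0]]'; python3 -c "
from h import *
st();print(rel([*wor(-2.2,.7),108],Rdown(YAW)))"
```

```text
t: 8.7
eef_pos: [559.1, -161.7, 107.5]
tcp_rot: [-1.571, -0.001, -0.209]
ft_force: [0.3, 0.2, -2.7]
opening: 0.143
t8.70 [ 559.1 -161.7  107.5] [-8.999e+01 -5.000e-02 -1.195e+01] F [ 0.3  0.2 -2.7] M [-0.12  0.08  0.03] op 0.143
(array([-0.5, -0.5, -0.1]), array([-0.01, -0.02,  0.05]))
```

```bash
python3 -m crank '[[0,0.5,0,0,0,0],[0,0.5,0,0,0,0]]';  python3 -m crank '[[0,0.3,0,0,0,0],[0,0.3,0,0,0,0]]'
```

```text
t: 8.9
eef_pos: [559.2, -161.7, 107.5]
tcp_rot: [-1.571, -0.001, -0.209]
ft_force: [-1.1, 0.5, 7.1]
opening: 0.147
t: 9.1
eef_pos: [559.2, -161.7, 107.4]
tcp_rot: [-1.571, -0.001, -0.208]
ft_force: [-2.3, -0.0, 5.8]
opening: 0.146
```

```bash
python3 -c "
from h import *
snap('scene','s5')
p=cv2.imread('pics/s5.png'); cv2.imwrite('pics/s5z.png',cv2.resize(p[170:320,160:330],None,fx=4,fy=4,interpolation=cv2.INTER_CUBIC))"
```

```text
(no output)
```

View pics/s5z.png

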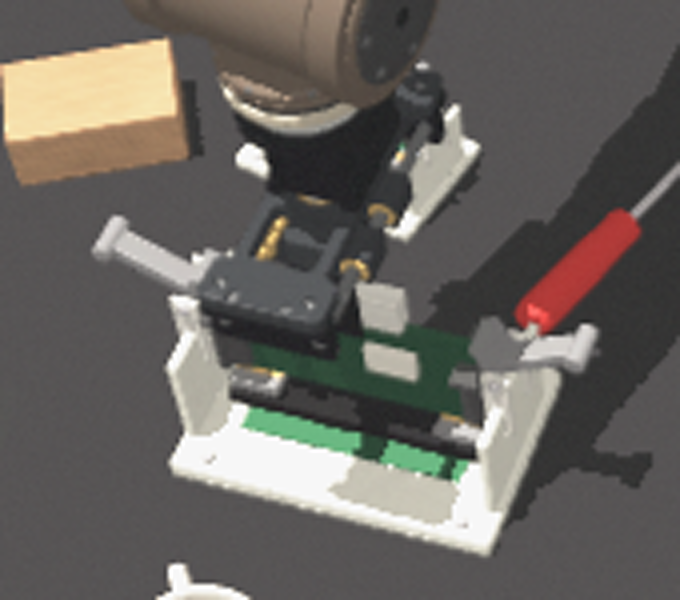

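Both ends are in the guides and the bottom edge is on the connector, with contact felt twice at the same height, so I'll release. Meanwhile I'll get the lever tip positions from the earlier pictures.

```bash
python3 -m crank '[[0,0,0,0,0,0],[0,0,0,0,0,0],[0,0,0,0,0,0]]' 0.4; python3 -c "
from h import *
st()
for tag in ('scene0','top0','s5'):
    p,d,c=load(tag);W=cloud(d,c)
    L=((W[...,:2]-CTR)@CR)
    for s in (1,-1):
        m=(np.abs(L[...,0])<20)&(s*L[...,1]>120)&(s*L[...,1]<165)&(W[...,2]>105)&(W[...,2]<160)
        q=np.c_[L[m],W[m][:,2]]
        top=q[s*q[:,1]>130]
        print(tag,s,m.sum(),'ymax',(s*q[:,1]).max().round(1),'x',q[:,0].min().round(1),q[:,0].max().round(1),'tips', top.mean(0).round(1),'zmax',np.percentile(top[:,2],95).round(1))
        # by y bins
        for y in range(120,156,4):
            k=(s*q[:,1]>=y)&(s*q[:,1]<y+4)
            if k.sum(): print('   ',y,k.sum(),q[k][:,0].min().round(1),q[k][:,0].max().round(1),q[k][:,2].max().round(1),np.median(q[k][:,2]).round(1))
"
```

```text
t: 9.45
eef_pos: [559.2, -161.7, 107.3]
tcp_rot: [-1.571, -0.001, -0.209]
ft_force: [-2.0, -0.3, 0.0]
opening: 0.342
t9.45 [ 559.2 -161.7  107.3] [-9.000e+01 -7.000e-02 -1.195e+01] F [-2.  -0.3  0. ] M [-0.06  0.01 -0.01] op 0.342
scene0 1 114 ymax 148.1 x -14.1 14.1 tips [  1.5 140.2 136.3] zmax 141.4
    120 14 -8.9 11.0 131.8 126.1
    124 12 -6.9 8.0 133.1 127.5
    128 14 -6.1 7.4 136.5 131.6
    132 11 -9.6 9.2 137.2 133.0
    136 16 -12.0 13.5 141.7 137.4
    140 25 -14.1 14.1 143.6 138.7
    144 21 -11.6 13.0 141.4 137.1
    148 1 -4.3 -4.3 141.2 141.2
scene0 -1 115 ymax 145.7 x -13.2 12.3 tips [   1.3 -137.6  132.4] zmax 137.4
    120 16 -10.5 7.6 132.8 125.5
    124 14 -8.2 8.7 132.8 128.0
    128 15 -8.9 7.7 135.6 128.1
    132 19 -12.4 12.3 136.8 131.1
    136 26 -13.2 12.3 140.3 133.5
    140 21 -12.3 11.8 137.5 135.2
    144 4 -3.2 10.8 133.7 132.1
top0 1 85 ymax 147.2 x -14.4 11.5 tips [ -2.  139.4 138.2] zmax 143.6
    120 10 -7.9 6.3 132.1 127.9
    124 10 -9.7 4.8 135.7 129.5
    128 10 -9.4 5.4 137.4 133.2
    132 10 -11.0 4.9 138.2 136.8
    136 15 -14.4 11.5 143.
[... 313 characters left out ...]
   140 12 -13.5 9.8 140.9 136.4
    144 9 -12.7 10.8 135.4 134.0
s5 1 117 ymax 148.3 x -12.7 15.3 tips [  1.6 140.1 136. ] zmax 140.8
    120 14 -7.6 9.2 130.5 127.7
    124 14 -5.8 8.8 132.1 129.8
    128 12 -4.9 8.8 135.9 130.4
    132 13 -7.6 6.4 136.9 134.0
    136 19 -12.7 13.2 140.7 137.7
    140 21 -12.6 13.5 141.0 138.6
    144 23 -11.4 15.3 141.5 136.5
    148 1 -10.3 -10.3 137.2 137.2
s5 -1 117 ymax 145.9 x -13.0 14.6 tips [   1.2 -137.6  132.7] zmax 138.2
    120 18 -8.7 7.2 130.0 124.9
    124 13 -8.5 6.8 130.7 128.5
    128 18 -7.9 8.6 131.6 128.6
    132 21 -13.0 11.2 140.2 130.7
    136 25 -12.4 14.6 139.2 134.2
    140 17 -10.7 13.8 138.4 135.3
    144 5 -6.2 10.5 134.4 133.3
```

```bash
python3 -m crank '[[0,-15,0,0,0,0],[0,-40,0,0,0,0],[0,-75,0,0,0,0],[0,-105,0,0,0,0],[0,-105,0,0,0,0]]' 0.5; python3 -c "
from h import *
st(); snap('wrist','w6')
p=cv2.imread('pics/w6.png'); cv2.imwrite('pics/w6z.png',cv2.resize(p[0:300,200:440],None,fx=2,fy=2,interpolation=cv2.INTER_CUBIC))
p,d,c=load('w6');W=cloud(d,c)
L=((W[...,:2]-CTR)@CR)
m=(np.abs(L[...,0])<20)&(L[...,1]>120)&(L[...,1]<165)&(W[...,2]>115)&(W[...,2]<160)
q=np.c_[L[m],W[m][:,2]]
print(m.sum())
for y in range(120,156,3):
    k=(q[:,1]>=y)&(q[:,1]<y+3)
    if k.sum(): print('   ',y,k.sum(),q[k][:,0].min().round(1),q[k][:,0].max().round(1),q[k][:,2].max().round(1),np.median(q[k][:,2]).round(1))
m=(np.abs(L[...,0])<20)&(np.abs(L[...,1])<80)&(W[...,2]>106); q=np.c_[L[m],W[m][:,2]]; print(q.min(0),q.max(0),np.histogram(q[:,2],bins=range(106,150,3)))
k=q[:,2]>132; print('bar',cv2.minAreaRect(q[k][:,:2].astype(np.float32)), np.median(q[k][:,2])); k=~k; print('plate top',q[k].min(0),q[k].max(0))
"
```

```text
t: 9.95
eef_pos: [560.4, -162.2, 216.1]
tcp_rot: [-1.572, -0.007, -0.209]
ft_force: [0.5, -0.7, -0.2]
opening: 0.498
t9.95 [ 560.4 -162.2  216.1] [-90.07  -0.43 -11.95] F [ 0.5 -0.7 -0.2] M [-0.05  0.09  0.03] op 0.498
1819
    120 178 -9.0 6.7 131.3 128.9
    123 190 -9.0 6.6 133.4 130.7
    126 190 -8.9 6.5 134.5 132.3
    129 205 -8.8 7.0 136.2 134.0
    132 221 -13.5 11.4 138.3 135.6
    135 398 -14.0 11.9 142.1 138.7
    138 336 -13.8 11.9 142.6 140.4
    141 101 -13.7 11.7 142.5 140.4
[-19.99746917 -79.99408146 110.73851102] [ 19.99204833  79.70980775 331.27998348] (array([   0,   68,  680,   19,   22,  131,  140,   21,   24,   21, 1435,
        944,    0,    0]), array([106, 109, 112, 115, 118, 121, 124, 127, 130, 133, 136, 139, 142,
       145, 148]))
bar ((-0.0080718994140625, 0.17633056640625), (70.52658081054688, 39.987972259521484), 89.98807525634766) 311.2823051488496
plate top [-12.68532776 -79.99408146 110.73851102] [ 10.93678725  79.70980775 131.98632411]
```

View pics/w6z.png

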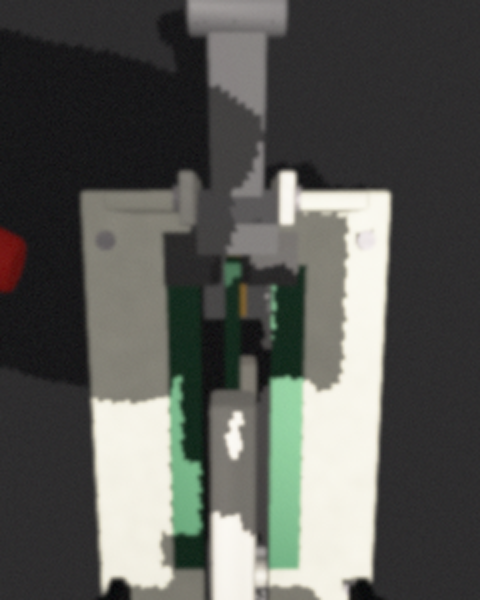

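```bash
python3 -c "
from h import *
print(rel([*wor(-1,139.5),190],Rdown(YAW)),rel([*wor(-1,139.5),116],Rdown(YAW)))"
```

```text
(array([ -0. ,  23.8, 138.8]), array([ 0.04, -0.02,  0.26])) (array([ -0.4,  97.8, 138.9]), array([ 0.04, -0.02,  0.26]))
```

```bash
python3 -m crank '[[0,0,40,0,0,0.2],[0,10,80,0,0,0.2],[0,24,120,0,0,0.2],[0,24,138.8,0,0,0.2],[0,24,138.8,0,0,0.2]]'; python3 -c "
from h import *
st();print(rel([*wor(-1,139.5),116],Rdown(YAW)))"
```

```text
t: 10.5
eef_pos: [588.1, -23.9, 188.0]
tcp_rot: [-1.571, 0.002, -0.206]
ft_force: [0.0, 0.2, 1.1]
opening: 0.496
t10.50 [588.1 -23.9 188. ] [-9.003e+01  9.000e-02 -1.178e+01] F [0.  0.2 1.1] M [-0.08  0.07  0.01] op 0.496
(array([ 0.9, 72. , -2.1]), array([ 0.03,  0.15, -0.09]))
```

```bash
python3 -m crank '[[0.9,20,-2.1,0,0.15,0],[0.9,40,-2.1,0,0.15,0],[0.9,58,-2.1,0,0.15,0],[0.9,70,-2.1,0,0.15,0],[0.9,70,-2.1,0,0.15,0]]'; python3 -c "
from h import *
st();print(rel([*wor(-1,139.5),116],Rdown(YAW)))"
```

```text
t: 11.0
eef_pos: [587.6, -26.8, 116.2]
tcp_rot: [-1.572, 0.005, -0.209]
ft_force: [-0.9, -0.3, 0.1]
opening: 0.499
t11.00 [587.6 -26.8 116.2] [-90.05   0.27 -11.97] F [-0.9 -0.3  0.1] M [-0.07  0.07  0.01] op 0.499
(array([0.7, 0.2, 0.9]), array([ 0.05, -0.04, -0.27]))
```

```bash
python3 -m crank '[[0.7,0,0.9,0,0,-0.25],[0.7,0,0.9,0,0,-0.25],[0.7,0,0.9,0,0,-0.25],[0.7,0,0.9,0,0,-0.25]]' 0; python3 -c "
from h import *
st();print(rel([*wor(-1,139.5),116],Rdown(YAW)))"
```

```text
t: 11.4
eef_pos: [589.1, -26.1, 116.9]
tcp_rot: [-1.571, -0.002, -0.209]
ft_force: [1.5, -0.3, 3.3]
opening: 0.268
t11.40 [589.1 -26.1 116.9] [-90.04  -0.1  -11.97] F [ 1.5 -0.3  3.3] M [-0.18 -0.13 -0.05] op 0.268
(array([-0.7,  0.9, -0.1]), array([ 0.04, -0.04,  0.1 ]))
```

```bash
python3 -m crank '[[0,-5,-3.3,0,0,0],[0,-9.6,-7.2,0,0,0],[0,-13.8,-11.4,0,0,0],[0,-17.6,-16.1,0,0,0],[0,-20.9,-21.1,0,0,0]]'
cat >> h.py <<'E'
def arc(side,thetas,r=60.0,x=-1):
    s,p,R0=pose(); l=loc(p); y=side*l[1]-88; z=p[2]+19-105; print("loc",l,"theta now %.3f r %.1f"%(np.arctan2(y,z),np.hypot(y,z)))
    for t in thetas: print(t,rel([*wor(x,side*(88+r*np.sin(t))),105-19+r*np.cos(t)],Rdown(YAW)))
E
python3 -c "
from h import *
st();arc(1,[.4,.3,.2,.1,.05,0,-.03])"
```

```text
t: 11.9
eef_pos: [584.8, -46.9, 138.5]
tcp_rot: [-1.571, -0.002, -0.209]
ft_force: [3.9, 4.1, -1.8]
opening: 0.267
t11.90 [584.8 -46.9 138.5] [-90.01  -0.13 -11.98] F [ 3.9  4.1 -1.8] M [ 0.8  -0.55  0.02] op 0.267
loc [ -0.3 118.4] theta now 0.525 r 60.6
0.4 (array([-0.7, -2.8, -7. ]), array([ 0.01, -0.05,  0.13]))
0.3 (array([ -0.7,  -4.8, -12.6]), array([ 0.01, -0.05,  0.13]))
0.2 (array([ -0.7,  -6.3, -18.5]), array([ 0.01, -0.05,  0.13]))
0.1 (array([ -0.7,  -7.2, -24.4]), array([ 0.01, -0.05,  0.13]))
0.05 (array([ -0.7,  -7.4, -27.4]), array([ 0.01, -0.05,  0.13]))
0 (array([ -0.7,  -7.5, -30.4]), array([ 0.01, -0.05,  0.13]))
-0.03 (array([ -0.7,  -7.5, -32.2]), array([ 0.01, -0.05,  0.13]))
```

```bash
python3 -m crank '[[0,-1.5,-4,0,0,0],[0,-2.8,-7,0,0,0],[0,-4.2,-10,0,0,0],[0,-5.2,-13,0,0,0]]'; python3 -c "
from h import *
st();arc(1,[.3,.2,.1,.05,0,-.03])"
```

```text
t: 12.3
eef_pos: [582.3, -59.0, 144.4]
tcp_rot: [-1.569, -0.003, -0.21]
ft_force: [4.0, 12.5, -1.4]
opening: 0.269
t12.30 [582.3 -59.  144.4] [-89.91  -0.17 -12.01] F [ 4.  12.5 -1.4] M [ 2.24 -0.81  0.  ] op 0.269
loc [ -0.2 106. ] theta now 0.299 r 61.1
0.3 (array([-0.8,  1. , -0.3]), array([-0.09, -0.08,  0.17]))
0.2 (array([-0.7, -0.5, -6.1]), array([-0.09, -0.08,  0.17]))
0.1 (array([ -0.7,  -1.4, -12. ]), array([-0.09, -0.08,  0.17]))
0.05 (array([ -0.7,  -1.6, -15. ]), array([-0.09, -0.08,  0.17]))
0 (array([ -0.7,  -1.7, -18. ]), array([-0.09, -0.08,  0.17]))
-0.03 (array([ -0.7,  -1.6, -19.8]), array([-0.09, -0.08,  0.17]))
```

```bash
python3 -m crank '[[0,-0.5,-3,0,0,0],[0,-1,-6,0,0,0],[0,-1.5,-9,0,0,0],[0,-1.8,-12,0,0,0]]'; python3 -c "
from h import *
st();arc(1,[.1,0,-.03])"
```

```text
t: 12.7
eef_pos: [580.2, -69.4, 147.1]
tcp_rot: [-1.566, -0.004, -0.21]
ft_force: [3.0, 16.0, 4.7]
opening: 0.267
t12.70 [580.2 -69.4 147.1] [-89.75  -0.24 -12.04] F [ 3.  16.   4.7] M [ 2.8  -0.59 -0.08] op 0.267
loc [-0.2 95.5] theta now 0.122 r 61.6
0.1 (array([-0.8,  1.4, -1.5]), array([-0.25, -0.11,  0.24]))
0 (array([-0.8,  1.1, -7.5]), array([-0.25, -0.11,  0.24]))
-0.03 (array([-0.8,  1.1, -9.3]), array([-0.25, -0.11,  0.24]))
```

```bash
python3 -m crank '[[0,0.5,-3,0,0,0],[0,0.5,-6,0,0,0],[0,0.5,-8.5,0,0,0]]'; python3 -c "
from h import *
st();arc(1,[.1,0,-.03])"
```

```text
t: 13.0
eef_pos: [578.8, -76.2, 148.0]
tcp_rot: [-1.564, -0.006, -0.211]
ft_force: [2.4, 14.4, 7.4]
opening: 0.26
t13.00 [578.8 -76.2 148. ] [-89.59  -0.32 -12.07] F [ 2.4 14.4  7.4] M [ 2.59 -0.53  0.25] op 0.260
loc [-0.  88.5] theta now 0.008 r 62.0
0.1 (array([-1. ,  2.4,  5.5]), array([-0.41, -0.14,  0.32]))
0 (array([-1. ,  2. , -0.5]), array([-0.41, -0.14,  0.32]))
-0.03 (array([-1. ,  2. , -2.3]), array([-0.41, -0.14,  0.32]))
```

```bash
python3 -m crank '[[0,0.7,-2,0,0,0],[0,0.7,-3.5,0,0,0]]'; python3 -c "
from h import *
st();arc(1,[0,-.03])"
```

```text
t: 13.2
eef_pos: [578.3, -78.5, 148.3]
tcp_rot: [-1.562, -0.006, -0.21]
ft_force: [3.3, 13.9, 4.9]
opening: 0.259
t13.20 [578.3 -78.5 148.3] [-89.47  -0.37 -12.06] F [ 3.3 13.9  4.9] M [ 2.32 -0.57  0.24] op 0.259
loc [-0.1 86.1] theta now -0.030 r 62.3
0 (array([-1. ,  2.3,  1.9]), array([-0.53, -0.13,  0.37]))
-0.03 (array([-0.9,  2.3,  0.1]), array([-0.53, -0.13,  0.37]))
```

```bash
python3 -m crank '[[0,0.5,-2,0,0,0],[0,0.5,-4,0,0,0]]'; python3 -c "
from h import *
st();arc(1,[0]); snap('scene','s7')
p=cv2.imread('pics/s7.png'); cv2.imwrite('pics/s7z.png',cv2.resize(p[170:320,160:330],None,fx=4,fy=4,interpolation=cv2.INTER_CUBIC))"
```

```text
t: 13.4
eef_pos: [577.6, -81.4, 148.5]
tcp_rot: [-1.56, -0.007, -0.21]
ft_force: [2.9, 11.2, 2.2]
opening: 0.254
t13.40 [577.6 -81.4 148.5] [-89.36  -0.4  -12.06] F [ 2.9 11.2  2.2] M [ 1.98 -0.47 -0.18] op 0.254
loc [-0.2 83.2] theta now -0.077 r 62.7
0 (array([-0.9,  2.5,  4.8]), array([-0.64, -0.13,  0.41]))
```

View pics/s7z.png

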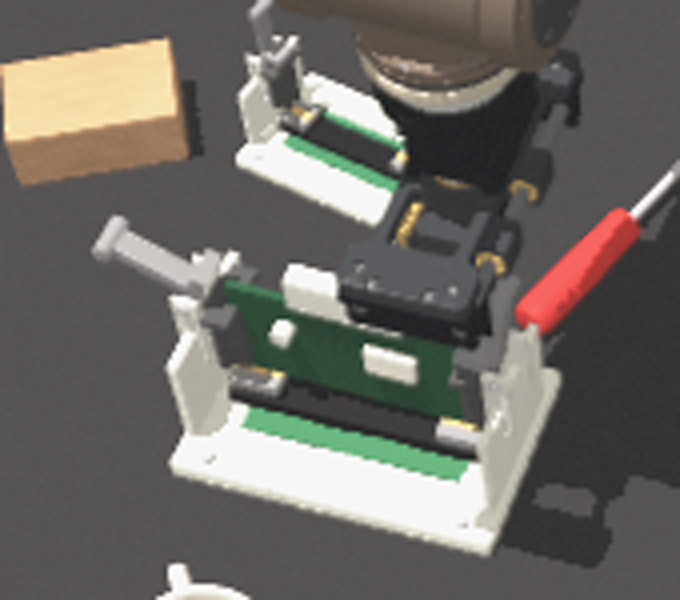

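```bash
python3 -m crank '[[0,0,2,0,0,0],[0,0,2,0,0,0],[0,-25,2,0,0,0],[0,-60,2,0,0,0],[0,-60,2,0,0,0]]' 0.5; python3 -c "
from h import *
st();print(rel([*wor(-1,132),205],Rdown(YAW)))"
```

```text
t: 13.95
eef_pos: [578.7, -81.2, 212.7]
tcp_rot: [-1.561, -0.013, -0.211]
ft_force: [0.4, -0.7, 0.2]
opening: 0.497
t13.95 [578.7 -81.2 212.7] [-89.42  -0.75 -12.09] F [ 0.4 -0.7  0.2] M [-0.1   0.08  0.01] op 0.497
(array([-2.1,  8.2, 48.3]), array([-0.58, -0.15,  0.75]))
```

```bash
python3 -m crank '[[-2.1,4,25,-0.6,0,0.7],[-2.1,8,48.3,-0.6,0,0.7],[-2.1,8,48.3,-0.6,0,0.7],[-2.1,8,48.3,-0.6,0,0.7]]' 0; python3 -c "
from h import *
st();print(rel([*wor(-1,132),150],Rdown(YAW)))
snap('scene','s8')
p=cv2.imread('pics/s8.png'); cv2.imwrite('pics/s8z.png',cv2.resize(p[170:320,160:330],None,fx=4,fy=4,interpolation=cv2.INTER_CUBIC))
p,d,c=load('s8');W=cloud(d,c);L=((W[...,:2]-CTR)@CR)
m=(np.abs(L[...,0])<16)&(L[...,1]>70)&(L[...,1]<125)&(W[...,2]>112)&(W[...,2]<180)
q=np.c_[L[m],W[m][:,2]]
for z in range(112,180,6):
    k=(q[:,2]>=z)&(q[:,2]<z+6)
    if k.sum(): print(z,k.sum(),q[k].min(0).round(1),q[k].max(0).round(1))
"
```

```text
t: 14.35
eef_pos: [586.6, -33.7, 204.9]
tcp_rot: [-1.572, -0.0, -0.21]
ft_force: [-0.8, 0.0, -0.0]
opening: 0.22
t14.35 [586.6 -33.7 204.9] [-9.005e+01 -2.000e-02 -1.203e+01] F [-0.8  0.  -0. ] M [-0.11  0.05 -0.03] op 0.220
(array([ 0.2, 54.9,  0.3]), array([ 0.05, -0.1 ,  0.02]))
112 59 [-15.7  70.2 112. ] [ 15.8 101.7 118. ]
118 29 [-10.9  71.5 118.1] [ 12.9  96.9 122.8]
124 8 [ -5.6  91.  124.5] [  8.8  98.4 129.2]
130 6 [ -3.6  91.4 131.5] [  7.4  99.6 135. ]
136 7 [  3.7  91.7 136.4] [  7.8 100.  140.2]
142 10 [ -5.3  93.8 142.2] [ 10.2 102.2 148. ]
148 2 [  1.   95.  148.7] [  6.5 102.2 149.4]
154 3 [ 10.6 100.  154.5] [ 12.1 103.8 158.4]
160 23 [ -6.   95.5 160. ] [ 12.4 106.4 165.9]
166 19 [ -1.2  96.5 166.4] [ 13.  106.9 171.8]
```

View pics/s8z.png

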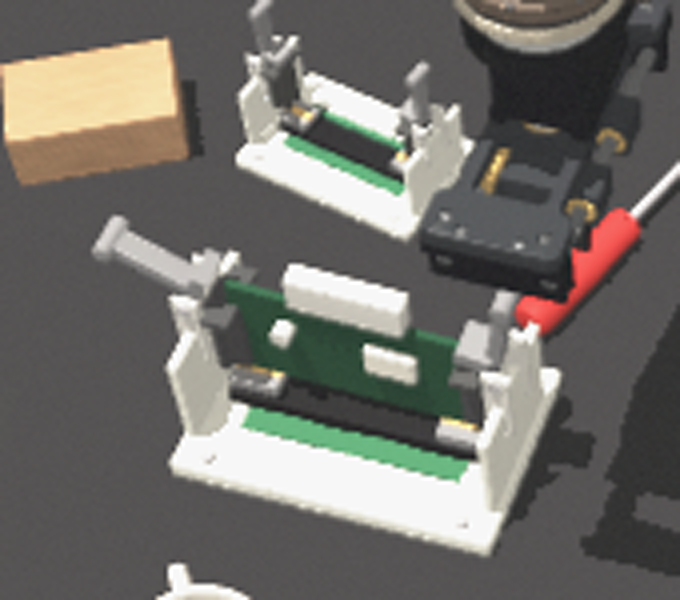

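The left lever is only at about 0.2 rad, because the grip slid off its bar. I'll finish it with a closed-finger push from outside.

```bash
python3 -m crank '[[0,18,0,0,0,0],[0,36,0,0,0,0],[0,50,0,0,0,0],[0,54,0,0,0,0],[0,54,-6,0,0,0]]'; python3 -c "
from h import *
st();print(loc(pose()[1]),rel([*wor(-1,112),150],Rdown(YAW)))"
```

```text
t: 14.9
eef_pos: [585.2, -40.5, 150.7]
tcp_rot: [-1.572, 0.0, -0.211]
ft_force: [0.3, 0.1, 0.3]
opening: 0.002
t14.90 [585.2 -40.5 150.7] [-9.005e+01  2.000e-02 -1.208e+01] F [0.3 0.1 0.3] M [-0.05  0.11  0.02] op 0.002
[ -1.2 124.7] (array([  0.2,   0.7, -12.7]), array([ 0.05, -0.15, -0.02]))
```

```bash
python3 -m crank '[[0,0,-3,0,0,0],[0,0,-6,0,0,0],[0,0,-9,0,0,0],[0,0,-12,0,0,0]]'; python3 -c "
from h import *
st();print(loc(pose()[1]))"
```

```text
t: 15.3
eef_pos: [583.3, -51.5, 151.9]
tcp_rot: [-1.57, -0.002, -0.211]
ft_force: [1.4, 13.1, 9.5]
opening: 0.007
t15.30 [583.3 -51.5 151.9] [-89.94  -0.1  -12.11] F [ 1.4 13.1  9.5] M [ 1.99 -0.13  0.03] op 0.007
[ -0.7 113.6]
```

```bash
python3 -m crank '[[0,0,-2,0,0,0],[0,0,-4,0,0,0],[0,0,-6,0,0,0]]'; python3 -c "
from h import *
st();print(loc(pose()[1]))"
```

```text
t: 15.6
eef_pos: [582.5, -56.1, 152.9]
tcp_rot: [-1.567, -0.003, -0.212]
ft_force: [0.5, 12.4, 8.1]
opening: 0.004
t15.60 [582.5 -56.1 152.9] [-89.8   -0.16 -12.12] F [ 0.5 12.4  8.1] M [1.88 0.12 0.02] op 0.004
[ -0.7 108.9]
```

```bash
python3 -m crank '[[0,0.7,-2,0,0,0],[0,0.7,-4,0,0,0],[0,0.7,-6,0,0,0]]'; python3 -c "
from h import *
st();print(loc(pose()[1]))"
```

```text
t: 15.9
eef_pos: [581.7, -60.2, 153.4]
tcp_rot: [-1.564, -0.004, -0.212]
ft_force: [3.0, 24.4, 8.3]
opening: 0.004
t15.90 [581.7 -60.2 153.4] [-89.63  -0.24 -12.14] F [ 3.  24.4  8.3] M [ 4.16 -0.38 -0.01] op 0.004
[ -0.6 104.7]
```

```bash
python3 -m crank '[[0,0.7,-2,0,0,0],[0,0.7,-4,0,0,0]]'; python3 -c "
from h import *
st();print(loc(pose()[1]))"
```

```text
t: 16.1
eef_pos: [581.5, -60.5, 153.6]
tcp_rot: [-1.558, -0.005, -0.213]
ft_force: [6.0, 36.8, 4.8]
opening: 0.003
t16.10 [581.5 -60.5 153.6] [-89.26  -0.31 -12.21] F [ 6.  36.8  4.8] M [ 6.37 -1.08  0.03] op 0.003
[ -0.7 104.4]
```

Left lever is at its stop: force rose to 37 N with no further motion. I'll back off and prepare the right lever, reading its tip from w2.

```bash
python3 -m crank '[[0,0,8,0.6,0,0.3],[0,-15,14,0.6,0,0.3],[0,-55,14,0.6,0,0.3],[0,-55,14,0.6,0,0.3]]' 0.5; python3 -c "
from h import *
st()
p,d,c=load('w2');W=cloud(d,c);L=((W[...,:2]-CTR)@CR)
m=(np.abs(L[...,0])<20)&(L[...,1]<-110)&(L[...,1]>-165)&(W[...,2]>100)&(W[...,2]<160)
q=np.c_[L[m],W[m][:,2]]
for y in range(-110,-156,-3):
    k=(q[:,1]<=y)&(q[:,1]>y-3)
    if k.sum(): print(y,k.sum(),q[k].min(0).round(1),q[k].max(0).round(1),np.median(q[k][:,2]).round(1))
print(rel([*wor(-0.5,-139),212],Rdown(YAW)))
"
```

```text
t: 16.5
eef_pos: [585.8, -47.7, 213.4]
tcp_rot: [-1.547, -0.007, -0.212]
ft_force: [0.1, -0.0, 0.1]
opening: 0.285
t16.50 [585.8 -47.7 213.4] [-88.66  -0.42 -12.17] F [ 0.1 -0.   0.1] M [-0.14  0.12 -0.03] op 0.285
-110 65 [  -8.6 -113.   118.7] [   7.1 -110.   123.8] 121.5
-113 67 [  -8.6 -116.   121. ] [   7.1 -113.   124.6] 122.7
-116 62 [  -8.6 -119.   122. ] [   7.1 -116.3  126.3] 124.3
-119 69 [  -8.5 -122.   123.5] [   7.1 -119.1  128.2] 125.6
-122 65 [  -8.4 -125.   125.1] [   7.2 -122.   129.9] 127.3
-125 59 [  -8.5 -128.   126.2] [   7.1 -125.   130.7] 128.4
-128 45 [  -8.6 -130.9  127.6] [   2.6 -128.2  132.2] 130.1
-131 37 [  -8.4 -134.   130.2] [   0.8 -131.2  133.9] 131.6
-134 54 [ -13.6 -137.   130.5] [  -1.8 -134.   136. ] 133.1
-137 51 [ -13.5 -140.   133.1] [  -2.6 -137.   137.5] 135.8
-140 31 [ -13.5 -142.8  135.3] [  -3.6 -140.3  138.4] 136.5
-143 19 [ -12.9 -145.6  134.6] [  -4.6 -143.   137. ] 135.6
-146 1 [  -9.5 -146.4  133.2] [  -9.5 -146.4  133.2] 133.2
(array([  -0.3,   -4.6, -256.8]), array([-1.34, -0.24,  0.43]))
```

```bash
python3 -m crank '[[0,-3,-50,-0.7,-0.2,0.4],[0,-5,-100,-1.3,-0.2,0.4],[0,-5,-150,-1.3,-0.2,0.4],[0,-5,-200,-1.3,-0.2,0.4],[0,-5,-245,-1.3,-0.2,0.4]]' 0.5; python3 -c "
from h import *
st();print(rel([*wor(-.7,-141.2),175],Rdown(YAW)))
"
```

```text
t: 17.0
eef_pos: [533.2, -289.5, 212.5]
tcp_rot: [-1.57, -0.001, -0.209]
ft_force: [0.9, 1.2, 0.2]
opening: 0.501
t17.00 [ 533.2 -289.5  212.5] [-8.997e+01 -4.000e-02 -1.199e+01] F [0.9 1.2 0.2] M [-0.08 -0.    0.  ] op 0.501
(array([ -0.1,  37.5, -11.6]), array([-0.03, -0.06,  0.04]))
```

```bash
python3 -m crank '[[0,10,-11.6,0,0,0],[0,35,-11.6,0,0,0],[0,60,-11.6,0,0,0],[0,85,-11.6,0,0,0],[0,99,-11.6,0,0,0]]' ; python3 -c "
from h import *
st();print(rel([*wor(-.7,-141.2),113],Rdown(YAW)))
"
```

```text
t: 17.5
eef_pos: [530.2, -299.9, 111.3]
tcp_rot: [-1.569, 0.002, -0.209]
ft_force: [0.0, 0.2, -0.1]
opening: 0.502
t17.50 [ 530.2 -299.9  111.3] [-89.91   0.09 -11.98] F [ 0.   0.2 -0.1] M [-0.14  0.04  0.01] op 0.502
(array([ 0.7, -1.7, -0.8]), array([-0.09, -0.05, -0.09]))
```

```bash
python3 -m crank '[[0.7,-1.7,-0.8,0,0,0],[0.7,-1.7,-0.8,0,0,0],[0.7,-1.7,-0.8,0,0,0],[0.7,-1.7,-0.8,0,0,0],[0.7,-1.7,-0.8,0,0,0]]' 0; python3 -c "
from h import *
st();arc(-1,[1.0,.9,.8,.7,.6,.5,.4])
"
```

```text
t: 18.0
eef_pos: [531.2, -301.0, 114.0]
tcp_rot: [-1.57, -0.0, -0.209]
ft_force: [0.1, 0.6, 2.7]
opening: 0.267
t18.00 [ 531.2 -301.   114. ] [-8.996e+01 -1.000e-02 -1.197e+01] F [0.1 0.6 2.7] M [-0.13 -0.12 -0.04] op 0.267
loc [  -0.2 -141.3] theta now 1.087 r 60.2
1.0 (array([-0.8, -4.4,  2.8]), array([-0.04, -0.04,  0.01]))
0.9 (array([-0.8, -9.3,  6.3]), array([-0.04, -0.04,  0.01]))
0.8 (array([ -0.8, -13.8,  10.3]), array([-0.04, -0.04,  0.01]))
0.7 (array([ -0.8, -17.9,  14.7]), array([-0.04, -0.04,  0.01]))
0.6 (array([ -0.8, -21.5,  19.4]), array([-0.04, -0.04,  0.01]))
0.5 (array([ -0.8, -24.6,  24.6]), array([-0.04, -0.04,  0.01]))
0.4 (array([ -0.8, -27.2,  30. ]), array([-0.04, -0.04,  0.01]))
```

```bash
python3 -m crank '[[0,-4.4,2.8,0,0,0],[0,-9.3,6.3,0,0,0],[0,-13.8,10.3,0,0,0],[0,-17.9,14.7,0,0,0],[0,-21.5,19.4,0,0,0]]'; python3 -c "
from h import *
st();arc(-1,[.5,.4,.3,.2])
"
```

```text
t: 18.5
eef_pos: [535.3, -282.0, 136.1]
tcp_rot: [-1.571, -0.0, -0.209]
ft_force: [-0.8, -5.0, -2.3]
opening: 0.271
t18.50 [ 535.3 -282.   136.1] [-8.999e+01 -3.000e-02 -1.197e+01] F [-0.8 -5.  -2.3] M [-1.14  0.25 -0.01] op 0.271
loc [  -0.2 -121.9] theta now 0.595 r 60.5
0.5 (array([-0.8, -2.6,  5.1]), array([-0.01, -0.04,  0.03]))
0.4 (array([-0.9, -5.2, 10.5]), array([-0.01, -0.04,  0.03]))
0.3 (array([-0.9, -7.2, 16.1]), array([-0.01, -0.04,  0.03]))
0.2 (array([-0.9, -8.7, 21.9]), array([-0.01, -0.04,  0.03]))
```

```bash
python3 -m crank '[[0,-2.6,5.1,0,0,0],[0,-4,8,0,0,0],[0,-5.2,10.5,0,0,0],[0,-6.2,13.5,0,0,0]]'; python3 -c "
from h import *
st();arc(-1,[.3])
"
```

```text
t: 18.9
eef_pos: [538.0, -269.3, 143.2]
tcp_rot: [-1.572, -0.001, -0.208]
ft_force: [-3.6, -10.3, 2.0]
opening: 0.265
t18.90 [ 538.  -269.3  143.2] [-9.009e+01 -7.000e-02 -1.194e+01] F [ -3.6 -10.3   2. ] M [-2.02  0.76 -0.04] op 0.265
loc [-1.000e-01 -1.088e+02] theta now 0.349 r 60.9
0.3 (array([-0.9, -0.1,  3.1]), array([ 0.09, -0.01,  0.07]))
```

```bash
python3 -m crank '[[0,0,0,0,0,0],[0,0,0,0,0,0],[0,-20,0,0,0,0],[0,-55,0,0,0,0],[0,-55,-15,0,0,0]]' 0.5; python3 -c "
from h import *
st();print(rel([*wor(-.7,-134),190],Rdown(YAW)))
"
```

```text
t: 19.4
eef_pos: [536.5, -283.4, 202.4]
tcp_rot: [-1.574, -0.007, -0.207]
ft_force: [0.3, -0.7, 0.4]
opening: 0.499
t19.40 [ 536.5 -283.4  202.4] [-90.17  -0.39 -11.85] F [ 0.3 -0.7  0.4] M [-0.1   0.06 -0.06] op 0.499
(array([ -2.1,  12.4, -11. ]), array([0.17, 0.08, 0.39]))
```

```bash
python3 -m crank '[[-2,0,-14,0,0,0.4],[-2,0,-15,0,0,0.4],[-2,0,-15,0,0,0.4],[-2,20,-15,0,0,0.4],[-2,40,-15,0,0,0.4]]' 0; python3 -c "
from h import *
st();print(loc(pose()[1]),rel([*wor(-.7,-128),148],Rdown(YAW)))
"
```

```text
t: 19.9
eef_pos: [531.6, -297.3, 161.5]
tcp_rot: [-1.574, 0.0, -0.207]
ft_force: [-0.6, 0.8, -0.5]
opening: 0.138
t19.90 [ 531.6 -297.3  161.5] [-9.016e+01  1.000e-02 -1.185e+01] F [-0.6  0.8 -0.5] M [-0.14  0.08  0.01] op 0.138
[  -0.5 -137.6] (array([-0.2, 13.5,  9.7]), array([ 0.16,  0.08, -0.01]))
```

```bash
python3 -m crank '[[0,8,0,0,0,0],[0,14,0,0,0,0],[0,14,4,0,0,0],[0,14,8,0,0,0],[0,13,12,0,0,0]]'; python3 -c "
from h import *
st();print(loc(pose()[1]))
"
```

```text
t: 20.4
eef_pos: [533.9, -287.9, 150.1]
tcp_rot: [-1.578, -0.001, -0.206]
ft_force: [-8.9, -16.4, 8.4]
opening: 0.008
t20.40 [ 533.9 -287.9  150.1] [-9.043e+01 -8.000e-02 -1.181e+01] F [ -8.9 -16.4   8.4] M [-2.98  1.81  0.05] op 0.008
[  -0.3 -127.9]
```

```bash
python3 -m crank '[[0,-0.5,3,0,0,0],[0,-1,6,0,0,0],[0,-1.5,9,0,0,0],[0,-2,11,0,0,0]]'; python3 -c "
from h import *
st();print(loc(pose()[1]))
"
```

```text
t: 20.8
eef_pos: [535.9, -279.3, 154.0]
tcp_rot: [-1.583, -0.003, -0.206]
ft_force: [-9.5, -13.1, 8.4]
opening: 0.004
t20.80 [ 535.9 -279.3  154. ] [-90.69  -0.19 -11.78] F [ -9.5 -13.1   8.4] M [-2.38  1.67  0.09] op 0.004
[-1.000e-01 -1.191e+02]
```

```bash
python3 -m crank '[[0,0,3,0.5,0,0],[0,0,6,0.7,0,0],[0,0,9,0.7,0,0]]'; python3 -c "
from h import *
st();print(loc(pose()[1]))
"
```

```text
t: 21.1
eef_pos: [537.7, -272.4, 155.8]
tcp_rot: [-1.574, -0.005, -0.205]
ft_force: [-6.9, -11.5, 8.7]
opening: 0.001
t21.10 [ 537.7 -272.4  155.8] [-90.21  -0.31 -11.77] F [ -6.9 -11.5   8.7] M [-1.97  1.2   0.04] op 0.001
[   0.3 -112. ]
```

```bash
python3 -m crank '[[0,0,2.5,0,0,0],[0,0,5,0,0,0],[0,0,7,0,0,0]]'; python3 -c "
from h import *
st();print(loc(pose()[1]))
"
```

```text
t: 21.4
eef_pos: [539.1, -266.9, 157.1]
tcp_rot: [-1.577, -0.007, -0.205]
ft_force: [-5.4, -9.8, 4.7]
opening: 0.004
t21.40 [ 539.1 -266.9  157.1] [-90.38  -0.41 -11.75] F [-5.4 -9.8  4.7] M [-1.73  1.03 -0.03] op 0.004
[   0.5 -106.3]
```

```bash
python3 -m crank '[[0,0.5,2,0,0,0],[0,0.5,4,0,0,0]]'; python3 -c "
from h import *
st();print(loc(pose()[1]))
"
```

```text
t: 21.6
eef_pos: [539.4, -265.7, 157.5]
tcp_rot: [-1.583, -0.008, -0.204]
ft_force: [-10.0, -26.8, -4.0]
opening: 0.002
t21.60 [ 539.4 -265.7  157.5] [-90.71  -0.46 -11.69] F [-10.  -26.8  -4. ] M [-5.1   1.88  0.02] op 0.002
[   0.6 -105.1]
```

```bash
python3 -m crank '[[0,0.5,1.5,0,0,0],[0,0.5,3,0,0,0]]'; python3 -c "
from h import *
st();print(loc(pose()[1]))
"
```

```text
t: 21.8
eef_pos: [539.4, -265.8, 157.6]
tcp_rot: [-1.589, -0.009, -0.203]
ft_force: [-8.8, -26.2, -6.3]
opening: 0.005
t21.80 [ 539.4 -265.8  157.6] [-91.03  -0.5  -11.64] F [ -8.8 -26.2  -6.3] M [-4.96  1.84 -0.04] op 0.005
[   0.5 -105.2]
```

```bash
python3 -m crank '[[0,0.3,2.5,1,0,0.4],[0,0.3,4,1,0,0.4]]'; python3 -c "
from h import *
st();print(loc(pose()[1]))
"; python3 -m crank '[[0,0,-8,0,0,0],[0,-15,-14,0,0,0],[0,-55,-14,0,0,0],[0,-85,-14,0,0,0],[0,-85,-14,0,0,0]]'; python3 -c "
from h import *
st(); snap('scene','s9'); snap('top','t9')
p=cv2.imread('pics/s9.png'); cv2.imwrite('pics/s9z.png',cv2.resize(p[170:320,160:330],None,fx=4,fy=4,interpolation=cv2.INTER_CUBIC))
for tag in ('s9','t9'):
    p,d,c=load(tag);W=cloud(d,c);L=((W[...,:2]-CTR)@CR)
    for s in (1,-1):
        m=(np.abs(L[...,0])<16)&(s*L[...,1]>60)&(s*L[...,1]<125)&(W[...,2]>154)&(W[...,2]<176)
        q=np.c_[L[m],W[m][:,2]]; print(tag,s,m.sum(),q.min(0).round(1),q.max(0).round(1),np.median(q,0).round(1)) if m.sum() else 0
    m=(np.abs(L[...,0])<12)&(np.abs(L[...,1])<34)&(W[...,2]>122)&(W[...,2]<145)
    q=np.c_[L[m],W[m][:,2]]; 
    for y in range(-34,34,12):
        k=(q[:,1]>=y)&(q[:,1]<y+12); print('bar',y,np.percentile(q[k][:,2],90).round(1)) if k.sum() else 0
"
```

```text
t: 22.0
eef_pos: [539.4, -265.6, 157.6]
tcp_rot: [-1.577, -0.002, -0.203]
ft_force: [-9.5, -29.9, -8.4]
opening: 0.004
t22.00 [ 539.4 -265.6  157.6] [-90.37  -0.12 -11.62] F [ -9.5 -29.9  -8.4] M [-5.64  2.01  0.02] op 0.004
[   0.5 -105. ]
t: 22.5
eef_pos: [537.9, -279.3, 247.7]
tcp_rot: [-1.58, -0.01, -0.203]
ft_force: [-0.1, 0.2, -0.5]
opening: 0.006
t22.50 [ 537.9 -279.3  247.7] [-90.53  -0.55 -11.61] F [-0.1  0.2 -0.5] M [-0.08  0.05  0.01] op 0.006
s9 1 70 [-12.6  86.4 155. ] [ 15.   98.5 175. ] [  2.8  93.9 168.2]
s9 -1 73 [-15.1 -95.5 154.7] [ 13.6 -81.1 174.1] [  1.7 -85.8 167. ]
bar -34 132.1
bar -22 133.4
bar -10 132.9
bar 2 132.5
bar 14 133.4
bar 26 132.4
t9 1 51 [-14.5  85.8 162.3] [ 11.2  97.5 173.2] [ -1.4  92.1 169.7]
t9 -1 52 [-14.6 -93.6 155.4] [ 10.7 -82.3 175. ] [ -2.  -87.2 169.6]
bar -34 134.8
bar -22 133.7
bar -10 135.1
bar 2 134.6
bar 14 134.6
bar 26 133.6
```

View pics/s9z.png

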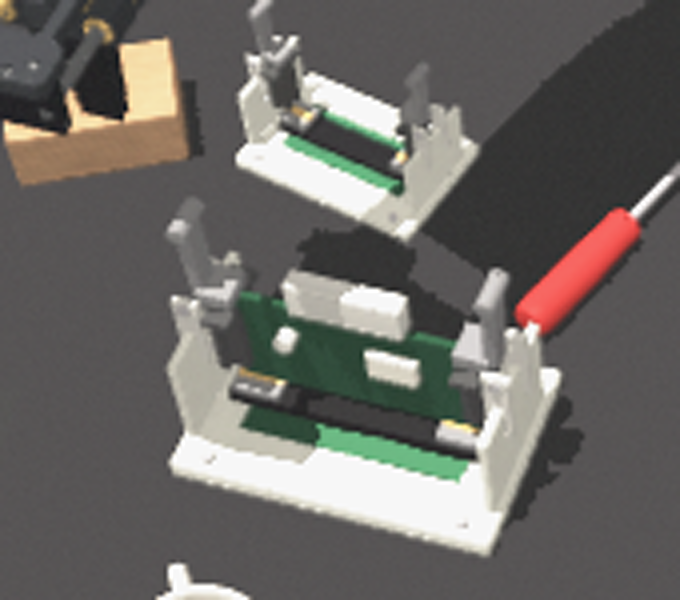

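The right lever is closed. The left one has eased open a little: its bar is at y≈92 instead of 88. I'll press it again.

```bash
python3 -m crank '[[0,0,50,0,0,0],[0,0,100,0.5,0,0.5],[0,0,150,0.5,0,0.5],[0,0,200,0.5,0,0.5],[0,0,245,0.5,0,0.5]]'; python3 -c "
from h import *
st();print(rel([*wor(-1,122),155],Rdown(YAW)))"
```

```text
t: 23.1
eef_pos: [585.6, -36.0, 240.8]
tcp_rot: [-1.569, 0.007, -0.202]
ft_force: [-0.1, -0.2, 0.1]
opening: 0.003
t23.10 [585.6 -36.  240.8] [-89.89   0.39 -11.59] F [-0.1 -0.2  0.1] M [-0.08  0.04 -0.06] op 0.003
(array([ 1.3, 85.7, -7.3]), array([-0.11,  0.34, -0.39]))
```

```bash
python3 -m crank '[[1.3,25,-4,0,0.3,-0.4],[1.3,50,-7,0,0.3,-0.4],[1.3,75,-7,0,0.3,-0.4],[1.3,85,-7,0,0.3,-0.4],[1.3,85,-10,0,0.3,-0.4]]'; python3 -c "
from h import *
st();print(loc(pose()[1]),rel([*wor(-1,104),155],Rdown(YAW)))"
```

```text
t: 23.6
eef_pos: [583.5, -45.5, 154.1]
tcp_rot: [-1.569, 0.003, -0.207]
ft_force: [-0.2, -0.1, 0.2]
opening: 0.002
t23.60 [583.5 -45.5 154.1] [-89.89   0.18 -11.87] F [-0.2 -0.1  0.2] M [-0.15  0.02 -0.01] op 0.002
[ -1.8 119.5] (array([  0.8,  -0.9, -15.5]), array([-0.11,  0.06, -0.18]))
```

```bash
python3 -m crank '[[0.8,0,-4,0,0,0],[0.8,0,-8,0,0,0],[0.8,0,-11,0,0,0],[0.8,0,-14,0,0,0],[0.8,0,-16,0,0,0]]'; python3 -c "
from h import *
st();print(loc(pose()[1]))"
```

```text
t: 24.1
eef_pos: [581.7, -60.2, 155.2]
tcp_rot: [-1.566, 0.001, -0.208]
ft_force: [4.7, 21.4, 5.4]
opening: 0.006
t24.10 [581.7 -60.2 155.2] [-8.973e+01  6.000e-02 -1.193e+01] F [ 4.7 21.4  5.4] M [ 3.55 -0.7  -0.01] op 0.006
[ -0.5 104.7]
```

```bash
python3 -m crank '[[0,0,-2,0,0,0],[0,0,-3.5,0,0,0]]'; python3 -c "
from h import *
st();print(loc(pose()[1]))"
```

```text
t: 24.3
eef_pos: [581.5, -60.5, 155.5]
tcp_rot: [-1.56, 0.001, -0.21]
ft_force: [7.4, 31.8, -1.7]
opening: 0.002
t24.30 [581.5 -60.5 155.5] [-8.939e+01  3.000e-02 -1.201e+01] F [ 7.4 31.8 -1.7] M [ 5.42 -1.38  0.01] op 0.002
[ -0.7 104.5]
```

Left is back at its stop. I'll retreat and check both levers and the board from above with the wrist camera.

```bash
python3 -m crank '[[0,0,8,0.5,0,0],[0,-10,14,0.5,0,0],[0,-50,14,0.5,0,0],[0,-95,14,0.5,0,0]]'; python3 -c "
from h import *
st();print(rel([*wor(-50,-60),310],Rdown(YAW)))"
```

```text
t: 24.7
eef_pos: [583.8, -47.8, 251.9]
tcp_rot: [-1.552, 0.002, -0.209]
ft_force: [0.5, -0.3, 0.2]
opening: 0.006
t24.70 [583.8 -47.8 251.9] [-88.93   0.14 -12.  ] F [ 0.5 -0.3  0.2] M [-0.11  0.05  0.  ] op 0.006
(array([ -48.8,  -61.3, -176.3]), array([-1.07, -0.07, -0.14]))
```

```bash
python3 -m crank '[[-12,-20,-45,-0.5,0,0],[-25,-40,-90,-1,0,0],[-38,-60,-135,-1,0,0],[-49,-61,-176,-1,0,0],[-49,-61,-176,-1,0,0]]'; python3 -c "
from h import *
st(); snap('wrist','w10'); snap('scene','s10'); snap('top','t10')
p=cv2.imread('pics/w10.png'); cv2.imwrite('pics/w10z.png',cv2.resize(p[0:300,200:500],None,fx=2,fy=2,interpolation=cv2.INTER_CUBIC))
for tag in ('w10','s10','t10'):
    p,d,c=load(tag);W=cloud(d,c);L=((W[...,:2]-CTR)@CR)
    for s in (1,-1):
        m=(np.abs(L[...,0])<16)&(s*L[...,1]>60)&(s*L[...,1]<125)&(W[...,2]>156)&(W[...,2]<176)
        q=np.c_[L[m],W[m][:,2]]; print(tag,s,m.sum(),q.min(0).round(1),q.max(0).round(1),np.median(q,0).round(1)) if m.sum() else 0
    m=(np.abs(L[...,0])<12)&(np.abs(L[...,1])<36)&(W[...,2]>124)&(W[...,2]<145)
    q=np.c_[L[m],W[m][:,2]]; 
    for y in range(-36,36,12):
        k=(q[:,1]>=y)&(q[:,1]<y+12); print('bar',y,k.sum(),np.percentile(q[k][:,2],[50,90]).round(1)) if k.sum() else 0
    for a,b in ((-60,-40),(40,60)):
        m=(np.abs(L[...,0]+3)<4)&(L[...,1]>a)&(L[...,1]<b)&(W[...,2]>90)&(W[...,2]<125); print('plate top',a,m.sum(),np.percentile(W[m][:,2],[50,90]).round(1)) if m.sum() else 0
"
```

```text
t: 25.2
eef_pos: [497.2, -214.9, 311.6]
tcp_rot: [-1.572, 0.0, -0.214]
ft_force: [-0.0, -0.3, -0.5]
opening: 0.007
t25.20 [ 497.2 -214.9  311.6] [-9.007e+01  3.000e-02 -1.226e+01] F [-0.  -0.3 -0.5] M [-0.06  0.03 -0.  ] op 0.007
w10 1 636 [-14.2  83.9 156.2] [ 11.9  93.6 173.5] [ -1.6  87.6 170.1]
w10 -1 537 [-13.8 -94.  156.3] [ 12.  -82.9 172.3] [ -1.4 -86.9 169.5]
bar -36 212 [131.5 132.5]
bar -24 259 [131.5 132.6]
bar -12 271 [131.5 132.4]
bar 0 287 [131.6 132.5]
bar 12 273 [131.5 132.5]
bar 24 295 [131.6 132.6]
plate top -60 160 [105.3 106.5]
plate top 40 209 [105.4 106.5]
s10 1 68 [-14.2  85.9 156.6] [ 14.5  96.7 173.5] [  1.1  92.  167.7]
s10 -1 72 [-14.6 -94.8 157.1] [ 13.2 -81.9 173.2] [ 1.000e-01 -8.590e+01  1.672e+02]
bar -36 25 [129.9 132.4]
bar -24 34 [130.6 133.6]
bar -12 34 [130.1 132.1]
bar 0 34 [129.9 133.2]
bar 12 32 [130.3 132.9]
bar 24 37 [129.7 133. ]
plate top -60 39 [100.7 105.5]
plate top 40 40 [101.6 105.9]
t10 1 50 [-14.5  84.9 163.7] [ 11.6  96.2 174.8] [ -1.5  91.1 169.8]
bar -36 21 [130.8 134.2]
bar -24 28 [131.3 133.3]
bar -12 25 [131.9 134.8]
bar 0 25 [131.  133.2]
bar 12 27 [131.4 133.9]
bar 24 27 [132.2 134. ]
plate top -60 18 [105.4 107.2]
plate top 40 19 [104.6 108.3]
```

View pics/w10z.png

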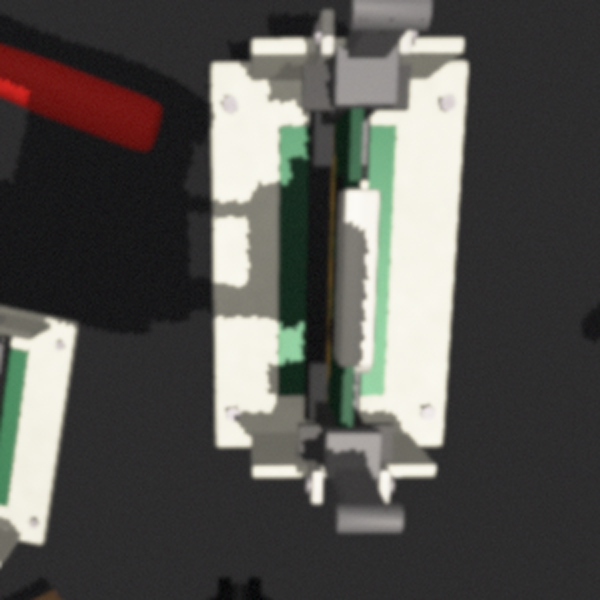

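```bash
python3 -c "
from h import *
a=cv2.imread('pics/scene0.png');b=cv2.imread('pics/s10.png'); cv2.imwrite('pics/cmp.png',cv2.resize(b,(640,480)))
_,da,_=load('top0');_,db,_=load('t10'); p=cv2.imread('pics/t10.png'); m=((abs(da-db)>12)*255).astype(np.uint8); p[m>0]=(0,0,255); cv2.imwrite('pics/diff.png',p)"
```

```text
(no output)
```

View pics/diff.png

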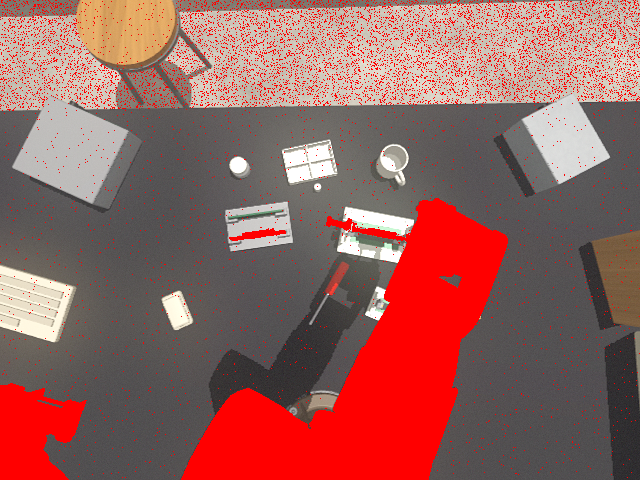

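View pics/cmp.png

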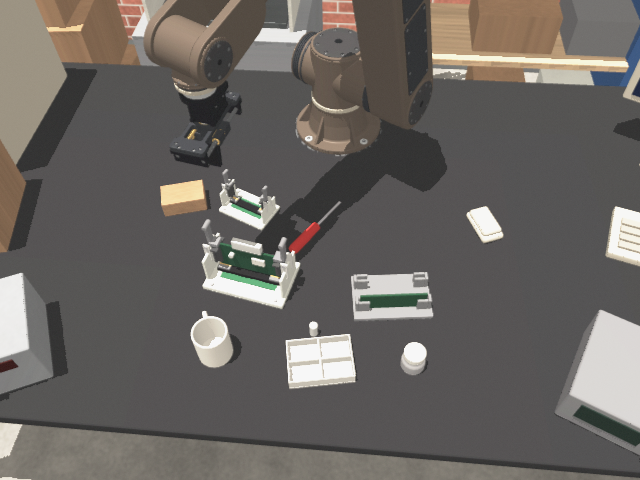

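Only the board, the levers and the arm differ from the first pictures. The bystanders and the blank are where they were, and the arm is clear of everything. Handing in.

```bash
python3 -c "
from cell import job
print(job.job_done())"
```

```text
the job is handed in; nothing more can be done
None
```

I moved the tall board from the stand into the larger cage and closed both ejector levers. Then I let go and handed the job in at about 25 s; no verdict was reported.

- **Insertion:** The guides were clamped about 2.8 mm to the −x side. I lowered the board slowly and met the connector about 7.9 mm above home. I felt this twice, with at most about 20 N, and released the board there.
- **Levers:** My grip slid off the left lever's bar near the end, so I finished that lever with a closed-finger push to its stop. I pushed the right lever to its stop the same way. Closing it eased the left one open by about 4 mm, so I pressed the left one home again. The largest force reading on the wrist was about 37 N.
- **Final checks:** The wrist camera showed the board's top edge at 105.3 and 105.4 mm at its two ends, against 105 mm when home. The grip bar's top was at 131.5 mm and both lever tips were upright (y = +87.6 and −86.9 mm).
- **Disagreement:** After the last press, the coarser scene and top cameras still put the left lever tip at about 91–92 mm. I took this as their calibration offset, because the left lever had been firmly at its stop and the wrist view was symmetric. I did not press the right lever again after the last left press.
- **Other things on the bench:** The before and after pictures show the blank and every bystander I could see unmoved. The arm hid the small cage and the box in the top view, but both look in place in the scene view.

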